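# Jack up the drooping saw wing and pack its post

## Robot

A 7-joint arm with a two-finger parallel gripper is mounted at the origin on the work surface. World frame = base frame: x ahead of the robot, y to its left, z up, the work surface at z = 0. Lengths are in m, angles in rad, forces in N, time in s.
With the tool pointing down it reaches from about 0.4 to 0.875 m from the base axis. Payload 6.5 kg.
Tool frame: the origin (TCP) lies between the finger pads; the fingertips stand 11 mm ahead of it and the grasp point (between the pads) lies 8 mm behind it; z points along the fingers, y is the line along which they close (so a half turn about z gives the same grasp; the last joint's range is limited). The gripper opens to 85 mm and grips with 20 to 120 N. Pads are 22 mm wide; open, the fingers measure 114 mm over their backs; the gripper's body (76 mm by 85 mm) begins 54 mm behind the grasp point. The pads swing forward as they close: fully open they stand 13 mm farther back than shut.
Start: joints at [-1.286, 0.536, -0.004, 1.538, 0.003, 1.067, -0.071], TCP at [0.223, 0.61, 0.242] pointing down, gripper open.
Joint ranges: [-2.7, 2.7], [-0.37, 2.16], [-1.27, 1.26], [0.24, 2.4], [-1.31, 4.45], [0.19, 1.91], [-2.76, 2.76]. Speed limits (rad/s): [2.39, 2.39, 3.14, 3.14, 3.14, 3.14, 3.14].

## Interface

Orientations are given as a unit quaternion [x, y, z, w].
In Python, from workcell import robot, imaging, ticket gives the robot as it stands. The module is installed in compiled form; this text tells all that it offers.
- The arm moves only by the tool servo_tool, never from a script. Its argument "steps" is a list of rows, each an object of numbers: "x", "y", "z": the shift along the world's x, y, z scaled (see below); "rx", "ry", "rz": the turn, a rotation vector about the world's x, y, z scaled (see below); "grip": the opening, from 0 (shut) to 1 (fully open). A call has 1 to 20 rows; each row shifts and turns the commanded pose from where the row before left it; what a row does not reach is not made up. The controller multiplies each number of a shift by 0.05 m and each number of a turn by 6 degrees. A row lasts 1/8 s, in which the tool goes at most 62.5 mm and 10.7 degrees, less where a joint would pass 70% of its speed; a pose out of reach is approached as far as the arm can. A call with a number of a shift or a turn outside -1 to 1 is refused whole. A call with a gripper value outside its range is refused whole. The fingers move at their own pace and stop on an object; "grip_force" is the grip in N (left out, the last holds). Time passes only in rows, so rows that do not move let the fingers close. It gives the time, the measured TCP pose, the force, the opening and the grip force at its end, in the units of the state.
- robot.sense(): the state, without advancing time (a new reading comes with each control period).
- imaging.grab_frame(name): name is "scene" or "top" or "wrist"; returns a dict with "pixels" (384x512x3 uint8, red, green, blue), "intrinsics" (3x3 intrinsics, pixels), "rvec" (rotation vector, rad) and "tvec" (3), from world to camera coordinates, as OpenCV has them; the wrist camera has in their place "mount" (4x4, takes a point from camera to tool coordinates, whose origin is the TCP and whose axes are the flange's). Camera axes: x right, y down, z forward; pixel columns grow to the right and rows downward; lengths in m; the calibration is good to about 2 mm. A picture is of the moment at which its call begins: read the wrist's pose just before it. There is no depth.
- ticket.sign_off(): hands the job in; it is judged then, once.
Trained networks look in a picture, given as the dict that the camera call returned (one of the last four; its "shot" number tells which), for a name from the list of things; names that differ only in an ending like _2 or _b are one class to them, and where a whole thing is asked for, a point or a joint stands for the part that bears it (a point fixed in the world has none). Each returns a list of dicts, best first, with "conf" (0 to 1); they miss things now and then, are a little off and sometimes report something else, mostly with a low value. They report only what shows in the picture. A call takes as long as a camera call. They do not tell look-alikes from the thing itself.
- imaging.trace(picture, label): "pixels" (384x512 bool, what is visible of it) and "rect" ([left, top, right, bottom] as shares, 0 to 1, of the picture: columns of its width, rows of its height, round what is visible of it).
- imaging.landmark_of(picture, label): "xy" ([column, row] as shares, 0 to 1, of the picture: columns of its width, rows of its height: a listed point, or the origin of a listed thing).
The state is a dict: "t": time; "joint_positions": joint angles; "joint_vel": joint speeds; "effort": joint torques, N m; "tcp_pos": TCP position; "eef_rot": TCP orientation; "ft_force": force on the tool from outside, world axes, zero at the start; "torque": the same for the moment, N m; "opening": finger opening in m; "grip_force": force on a finger pad.
Only numpy, scipy, OpenCV 4.12 (cv2) and the standard library are available. Lean on these libraries where they do the work, as an engineer would, in place of code of your own. Each camera call takes 0.05 s, during which the arm holds its last target. There are 200 camera calls.

## Task

The outer end of the saw's wing droops: with full strokes of its sprung lever, pump the bottle jack until the end of the wing stands clear above its post by a little more than the thicker of the two wooden blocks. Lay that block flat on the front part of the post's seat, in line with the seat and in its middle, and let go of it; then, keeping your fingers out from under the wing, push it in by its near end until it is fully home against the stop at the back of the seat. Open the jack's release valve all the way so that the wing comes down and rests level on the block, and leave the other things on the bench where they are.

Things in the scene. Friction and masses are not known exactly. Their poses are not given: they have to be found in the camera images.
- station: Fixed outer post of the saw bench with its steel seat plate. Origin on the bench, below the middle of the wing's width and the seat; x points away from the robot across the wing, y along the wing to its outer end, z up; yaw within 0.08. Seat plate: top 157 mm up, 100 mm wide (y), from x = -150 mm (free front edge) to 58 mm; its back edge turns up 20 mm as a stop, face at x = 50 mm.
- seat (a point): Point on top of the seat plate, mid width, at x = -125, z = 157 mm in the station's frame, 80 mm in front of the wing's front face: with the block's middle laid here its far end is 10 mm in front of the wing. 105 mm of the seat lie open in front of the wing.
- seat_stop (a point): Foot of the stop's face on the seat, mid width (x = 50, z = 157 mm in the station's frame). With the block's far end against this face the block's middle is at x = -20 mm and its near end at x = -90 mm in the station's frame.
- wing: Beam of plywood on dark steel, 90 mm wide, 50 thick, 840 long, 4 to 6.5 kg, hinged at its right end (-y) by the saw, 800 mm from the post; its outer end is 70 mm beyond the post. Origin over the post, mid width and thickness; z upright when level. Front face at x = -45 mm in the station's frame. It only swings up and down; at the start it droops 0.028 rad and lies on the seat's outer edge.
- wing_pad (a point): Point on the wing's underside, mid width, over the middle of the seat: 1.4 mm above the seat plate at the start, 24 mm when the wing lies level on the thick block. The jack has lifted enough when it is 27 mm or more above the seat with the lever let up.
- jack: Bottle jack, fixed under the wing 220 to 260 mm to the right (-y) of the post. Origin on the bench below the ram's axis; -x points to its front (pump, lever, valve; towards the robot); yaw -0.20 to 0.23. Steel base 128 x 90 x 22 mm, round grey tank 64 mm across up to 118 mm, collar to 130 mm. Lever and valve stand out in front of the wing.
- jack_ram: The upright ram, 24 mm thick, with a round saddle 31 mm across. Origin at the jack's origin when down. Each full lever stroke raises it about 6 mm (the first up to 9) and it stays there, within 2 mm. It starts 0 to 9 mm up and may sink a few mm in the first second; 4 to 16 mm are then free below the wing, so the first stroke or two lift nothing. Four to six strokes are needed, nine are possible.
- saddle_top (a point): Middle of the saddle's top, 150 mm above the bench when the ram is down.
- lever (a joint): Pump lever, rad: 0 = up at its rest stop, 38 deg above level; 0.75 = down on its lower stop, 5 deg below level. A spring returns it to 0. Pressing takes 4 to 12 N at the grip. A stroke counts only if pressed beyond 0.68 and then let up below 0.05; a shorter one may lift nothing.
- lever_pivot (a point): Pivot of the pump lever, 44 mm in front of the ram's axis, 78 mm above the bench. The lever turns in the upright plane through the jack's x axis.
- lever_grip (a point): Point on the lever's centre line 170 mm from the pivot, in the black rubber grip (25 mm thick, 125 to 205 mm from the pivot; tube 18 mm thick nearer in). 183 mm above the bench when up; 63 mm when fully down, then 213 mm in front of the ram's axis.
- valve (a joint): Release valve, rad: 0 to 0.12 = shut (start), 1.2 = fully open at its stop. Stays where left; turning it takes 3 to 8 N at the end of the bar. From about 0.6 the ram sinks under the wing's weight, in about a second.
- valve_arm (a point): Point on the raised left arm of the valve's T-bar, 52 mm from its axis. Steel bar 10 mm thick, 130 long, on a level stem: axis 42 mm up, 36 mm left (+y) of the jack's x axis, bar 118 mm in front of the ram's axis. Shut: left arm 35 deg up, this point 72 mm above the bench. Push it down to the stop, 34 deg below level, point 13 mm up (counter-clockwise seen from the robot).
- thick_block: The thicker of two oak blocks, 140 x 60 x 24 mm, 160 g, lying flat on the bench. Origin in the middle of its underside; x along its 140 mm length, z up. It starts left of the post or right of the jack, its length within 0.35 rad of the robot's x axis.
- thin_block: The other oak block, 140 x 60 x 12 mm, same axes, lying flat in the other place; not needed, to be left alone.
- clamp: Steel F-clamp lying on its side, 340 x 90 x 22 mm, on the bench at the left; origin near the middle of its bar. To be left alone.
- tape: Tape measure, black, 72 x 36 x 66 mm, upright on the bench at the right; origin in the middle of its underside. To be left alone.
- driver: Screwdriver lying on the bench at the left, about 200 mm long. To be left alone.
Not all that is in view belongs to the job. What is shaped like the thick_block but grey or orange is not meant.

How it is judged:
By the outcome, as a careful person would: the job done as asked, in the order asked, and still so for the second after the job is handed in, with the robot touching nothing.
It also fails if it takes over 69 s, if anything falls off the work surface, if the arm or the gripper's body presses on something with over 40 N, if the wrist force passes 120 N, or if a joint passes its speed limit or range.

## Working session

There is one attempt and no reset: what is moved stays moved. The work goes in short steps, Python scripts to look and compute and a tool call to move; the robot and the scene stay as the last step left them, time stands still between calls to the robot, and variables do not carry over. Pictures are saved under pics/ and viewed, at most 10 in all, crops included, and the job is handed in when it is done.

Besides the shell and the picture viewer there is one more tool, called as a command line: name --argument value ..., lists and objects as JSON in quotes. servo_tool: Moves the arm, as the interface text tells. Shifts and turns lie within -1 to 1; 1 stands for 0.05 m of shift or 6 degrees of turn. Its arguments: {"type":"object","properties":{"steps":{"type":"array"},"grip_force":{"type":"number"}},"required":["steps"]}

```bash
mkdir -p pics; cat > h.py <<'E'
import numpy as np, cv2
from workcell import robot, imaging, ticket
from scipy.spatial.transform import Rotation as R
def P(f, s=None):
    """camera: K, Rcw, t (world->cam)"""
    K=np.array(f["intrinsics"])
    if "rvec" in f: return K, cv2.Rodrigues(np.array(f["rvec"],float))[0], np.array(f["tvec"],float).ravel()
    M=np.array(f["mount"]); T=np.eye(4); T[:3,:3]=R.from_quat(s["eef_rot"]).as_matrix(); T[:3,3]=s["tcp_pos"]
    C=np.linalg.inv(T@M); return K,C[:3,:3],C[:3,3]
def ray(c,px):
    K,r,t=c; d=r.T@np.linalg.solve(K,[px[0],px[1],1.]); return -r.T@t,d
def atz(c,px,z):
    o,d=ray(c,px); return o+d*(z-o[2])/d[2]
def tri(cs,ps):
    A=np.zeros((3,3));b=np.zeros(3);L=[]
    for c,p in zip(cs,ps):
        o,d=ray(c,p); d=d/np.linalg.norm(d); m=np.eye(3)-np.outer(d,d); A+=m;b+=m@o;L.append((m,o))
    x=np.linalg.solve(A,b); return x,[float(np.linalg.norm(m@(x-o))) for m,o in L]
def proj(c,X):
    K,r,t=c; q=K@(r@np.array(X)+t); return q[:2]/q[2]
def shot(n):
    s=robot.sense(); f=imaging.grab_frame(n); return f,P(f,s)
def lm(f,n):
    l=imaging.landmark_of(f,n); return [(np.round(np.array(d["xy"])*[512,384],1).tolist(),round(d["conf"],2)) for d in l[:3]]
def save(f,n): cv2.imwrite("pics/"+n,f["pixels"][:,:,::-1])
E
python3 - <<'E'
from h import *
print({k:np.round(v,3).tolist() for k,v in robot.sense().items()})
F={}
for n in("scene","top"):
    f,c=shot(n); F[n]=(f,c); 
    for l in["station","seat","seat_stop","wing_pad","jack","saddle_top","lever_pivot","lever_grip","valve_arm","thick_block","thin_block","clamp","tape","driver"]:
        print(n,l,lm(f,l))
    print("cam",(-c[1].T@c[2]).round(3))
cv2.imwrite("pics/a.png",np.vstack([F["scene"][0]["pixels"],F["top"][0]["pixels"]])[:,:,::-1][:, :, :])
save(F["scene"][0],"s.png");save(F["top"][0],"t.png")
E
```

```text
{'t': 0.0, 'joint_positions': [-1.286, 0.537, -0.004, 1.539, 0.003, 1.067, -0.071], 'joint_vel': [0.001, 0.002, -0.0, 0.0, -0.0, 0.001, 0.0], 'effort': [0.0, -58.341, 1.048, -25.911, 0.012, 0.009, -0.0], 'tcp_pos': [0.223, 0.61, 0.241], 'eef_rot': [0.174, 0.985, -0.001, -0.0], 'ft_force': [-0.73, -0.016, -0.443], 'torque': [0.013, 0.038, -0.011], 'grip_force': 0.0, 'opening': 0.085}
scene station [([293.3, 248.5], 0.63)]
scene seat [([289.2, 207.2], 0.98)]
scene seat_stop [([294.8, 253.5], 0.8)]
scene wing_pad [([294.7, 239.2], 0.71)]
scene jack [([221.1, 249.9], 0.75), ([217.5, 232.6], 0.15)]
scene saddle_top [([216.6, 235.3], 0.62)]
scene lever_pivot [([217.7, 233.8], 0.8)]
scene lever_grip [([375.5, 199.6], 0.74), ([212.4, 194.5], 0.69)]
scene valve_arm []
scene thick_block [([124.1, 187.6], 0.84), ([156.1, 155.1], 0.72), ([373.2, 199.4], 0.64)]
scene thin_block [([336.8, 164.8], 0.6)]
scene clamp [([373.8, 199.7], 0.71)]
scene tape [([167.6, 234.6], 0.44), ([290.0, 205.0], 0.16)]
scene driver [([363.0, 144.5], 0.73)]
cam [ 0.977 -0.076  1.5  ]
top station [([215.6, 162.2], 0.76)]
top seat [([208.9, 185.4], 0.97)]
top seat_stop [([210.5, 130.7], 0.61)]
top wing_pad [([210.8, 146.9], 0.84)]
top jack [([284.6, 162.0], 0.89)]
top saddle_top [([345.8, 222.2], 0.65)]
top lever_pivot [([285.8, 169.5], 0.73)]
top lever_grip [([292.5, 206.8], 0.65)]
top valve_arm [([263.6, 191.7], 0.52)]
top thick_block [([347.2, 222.5], 0.96), ([391.6, 241.7], 0.64), ([294.5, 203.7], 0.58)]
top thin_block [([147.6, 244.8], 0.87), ([208.9, 148.3], 0.52), ([285.8, 161.8], 0.23)]
top clamp [([113.9, 197.9], 0.71)]
top tape [([340.9, 181.7], 0.84)]
top driver [([113.4, 271.1], 0.8)]
cam [ 0.346 -0.048  1.447]
```

View pics/s.png

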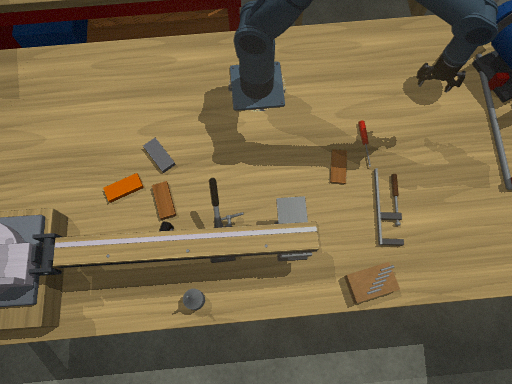

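View pics/t.png

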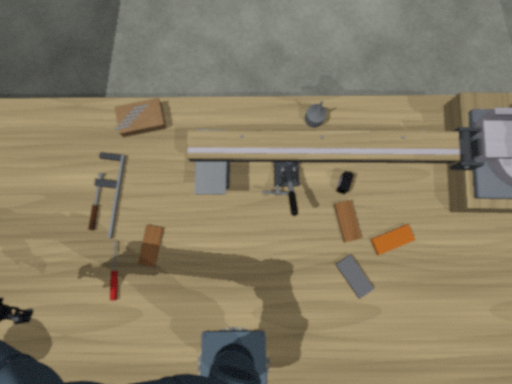

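The scene view looks from the far side, so left and right are mirrored against the top view. 

Things that could be taken for the thick block, as top-view pixels:
- Right oak block: (347,221)
- Left oak block: (150,245)
- Orange block: (393,239)
- Grey block: (355,276)
- Plywood piece with stripes: (140,117)

The two oak blocks are the candidates, so I'll measure their heights.

```bash
python3 - <<'E'
from h import *
F={n:shot(n) for n in("scene","top")}
cs=[F["scene"][1],F["top"][1]]
def both(l,a,b):
    x,e=tri(cs,[a,b]); print(l,x.round(4),np.round(e,4))
both("seat",[289.2,207.2],[208.9,185.4]); both("pad",[294.7,239.2],[210.8,146.9]); both("grip",[212.4,194.5],[292.5,206.8])
both("pivot",[217.7,233.8],[285.8,169.5]); both("jack",[221.1,249.9],[284.6,162])
def blob(n,px):
    f=F[n][0]["pixels"]; hsv=cv2.cvtColor(f,cv2.COLOR_RGB2LAB).astype(int)
    ref=np.median(hsv[px[1]-3:px[1]+4,px[0]-2:px[0]+3].reshape(-1,3),axis=0)
    m=((np.abs(hsv-ref)*[0.5,1,1]).max(2)<9).astype(np.uint8)
    nl,lab=cv2.connectedComponents(m); mm=(lab==lab[px[1],px[0]]).astype(np.uint8)
    mm=cv2.morphologyEx(mm,cv2.MORPH_OPEN,np.ones((3,3)))
    ct=max(cv2.findContours(mm,0,2)[0],key=cv2.contourArea)
    return cv2.minAreaRect(ct),mm.sum()
for nm,a,b in(("right",(164,200),(347,221)),("left",(338,166),(150,247))):
    r=[blob("scene",a),blob("top",b)]; print(nm,r)
    both(nm,r[0][0][0],r[1][0][0])
    for z in(.012,.024):
        for k,n in enumerate(("scene","top")):
            q=np.array([atz(cs[k],p,z) for p in cv2.boxPoints(r[k][0])])
            print(z,n,q.mean(0).round(4),"sides",np.linalg.norm(q[1]-q[0]).round(4),np.linalg.norm(q[2]-q[1]).round(4),"dir",[np.arctan2(*(q[j+1]-q[j])[[1,0]]).round(3) for j in(0,1)])
# seat plate corners and wing line in top
for n in("scene","top"):
    for l in("station","jack","lever","valve","thick_block","thin_block"):
        for d in imaging.trace(F[n][0],l)[:3]:
            print(n,l,round(d["conf"],2),(np.array(d["rect"])*[512,384,512,384]).round(0),int(d["pixels"].sum()))
img=np.vstack([cv2.resize(F["top"][0]["pixels"][130:270,130:400],None,fx=2.9,fy=2.9,interpolation=2)])
cv2.imwrite("pics/tz.png",img[:,:,::-1])
E
```

```text
seat [0.5883 0.0675 0.1346] [0.0051 0.0051]
pad [0.7091 0.0643 0.1654] [0.0002 0.0002]
grip [ 0.5156 -0.2008  0.132 ] [0.0023 0.0023]
pivot [ 0.6492 -0.1904  0.0882] [0.0062 0.0062]
jack [ 0.6934 -0.191   0.0141] [0.0031 0.0031]
right [(((162.82354736328125, 199.2941131591797), (33.95498275756836, 15.522278785705566), 75.96376037597656), np.uint64(521)), (((347.4494934082031, 220.4080352783203), (40.82072067260742, 18.476211547851562), 75.25643920898438), np.uint64(711))]
right [ 0.4798 -0.4028  0.022 ] [0.0005 0.0005]
0.012 scene [ 0.4754 -0.4056  0.012 ] sides 0.0597 0.1396 dir [np.float64(1.741), np.float64(0.206)]
0.012 top [ 0.4812 -0.4047  0.012 ] sides 0.0663 0.1434 dir [np.float64(-1.324), np.float64(-2.932)]
0.024 scene [ 0.4794 -0.403   0.024 ] sides 0.0592 0.1384 dir [np.float64(1.741), np.float64(0.206)]
0.024 top [ 0.4801 -0.4017  0.024 ] sides 0.0657 0.1422 dir [np.float64(-1.324), np.float64(-2.932)]
left [(((338.5, 158.0), (18.0, 15.0), 90.0), np.uint64(273)), (((148.1999969482422, 254.59999084472656), (19.30681037902832, 23.64542007446289), 12.528807640075684), np.ui
[... 475 characters left out ...]
196. 320. 333.] 16503
scene station 0.45 [329. 147. 347. 186.] 499
scene jack 0.92 [211. 180. 237. 261.] 554
scene lever 0.86 [207. 179. 223. 226.] 301
scene valve 0.46 [225. 214. 232. 222.] 28
scene thick_block 0.94 [104. 174. 145. 202.] 601
scene thick_block 0.73 [140. 137. 178. 175.] 549
scene thick_block 0.65 [153. 180. 180. 220.] 612
scene thin_block 0.98 [328. 145. 346. 186.] 525
top station 0.9 [187.  94. 512. 213.] 16929
top jack 0.57 [265. 164. 300. 217.] 919
top lever 0.56 [283. 167. 299. 214.] 389
top thick_block 0.95 [372. 227. 417. 254.] 701
top thick_block 0.86 [333. 201. 364. 242.] 754
top thick_block 0.57 [337. 255. 374. 299.] 780
top thin_block 0.91 [136. 227. 161. 266.] 686
```

View pics/tz.png

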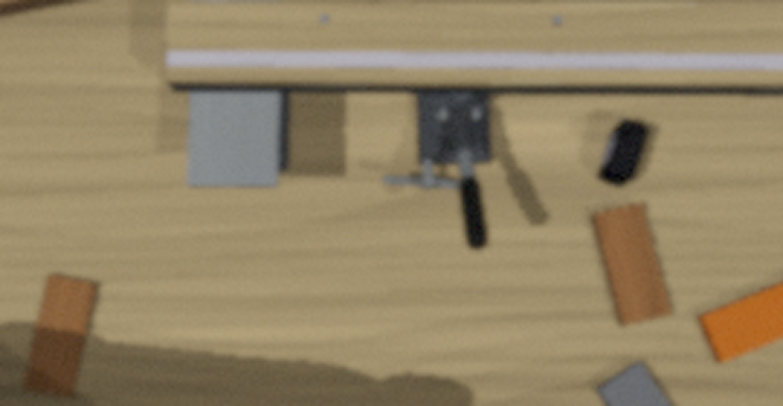

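The two views put the right oak block's top at z≈22 mm, near (0.480, −0.403) with yaw ≈0.2. The left oak block's top is at ≈10 mm. So the right oak block at (347,221) in the top view is the thick one. Next I'll move to look from close by.

servo_tool --steps '[{"x": 0.4,"y": -0.94,"z": 0.2,"rz": 0.24,"grip": 1},{"x": 0.4,"y": -0.94,"z": 0.2,"rz": 0.24},{"x": 0.4,"y": -0.94,"z": 0.2,"rz": 0.24},{"x": 0.4,"y": -0.94,"z": 0.2,"rz": 0.24},{"x": 0.4,"y": -0.94,"z": 0.2,"rz": 0.24},{"x": 0.4,"y": -0.94,"z": 0.2,"rz": 0.24},{"x": 0.4,"y": -0.94,"z": 0.2,"rz": 0.24},{"x": 0.4,"y": -0.94,"z": 0.2,"rz": 0.24},{"x": 0.4,"y": -0.94,"z": 0.2,"rz": 0.24},{"x": 0.4,"y": -0.94,"z": 0.2,"rz": 0.24},{"x": 0.4,"y": -0.94,"z": 0.2,"rz": 0.24},{"x": 0.4,"y": -0.94,"z": 0.2,"rz": 0.24},{"x": 0.4,"y": -0.94,"z": 0.2,"rz": 0.24},{"x": 0.4,"y": -0.94,"z": 0.2,"rz": 0.24},{"x": 0}]'

```text
validation failed for argument at $.st...
```

```bash
python3 - <<'E'
from h import *
s=robot.sense();print(s["t"],s["tcp_pos"],s["eef_rot"],np.round(s["joint_positions"],2))
f,c=shot("wrist"); save(f,"w1.png"); print("cam",-c[1].T@c[2], c[1])
for l in["seat","wing_pad","saddle_top","lever_pivot","lever_grip","valve_arm","jack","thick_block"]: print(l,lm(f,l))
E
```

```text
2.2 [0.22336031 0.61040735 0.24227731] [1.74472942e-01 9.84661969e-01 3.17927905e-07 1.50665851e-05] [-1.29  0.54 -0.    1.54  0.    1.07 -0.07]
cam [0.14722866 0.63712618 0.37517483] [[ 3.43259244e-01  9.39240429e-01  7.13056136e-04]
 [ 8.91353098e-01 -3.25997245e-01  3.14984843e-01]
 [ 2.96078953e-01 -1.07485874e-01 -9.49096434e-01]]
seat [([131.6, 269.8], 0.59)]
wing_pad [([131.8, 268.9], 0.17)]
saddle_top []
lever_pivot []
lever_grip []
valve_arm []
jack []
thick_block []
```

View pics/w1.png

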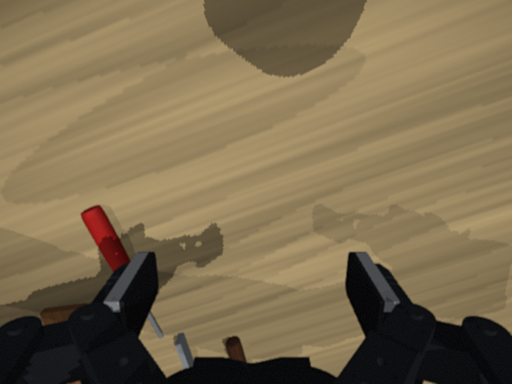

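The first move was refused and nothing moved. Picture w1 still shows the start area: the red screwdriver at (105,235) and the fingertips at (130,280) and (375,280). I'll send it again with every key filled in.

servo_tool --steps '[{"x": 0.5,"y": -0.94,"z": 0.2,"rx": 0,"ry": 0,"rz": 0.24,"grip": 1},{"x": 0.5,"y": -0.94,"z": 0.2,"rx": 0,"ry": 0,"rz": 0.24,"grip": 1},{"x": 0.5,"y": -0.94,"z": 0.2,"rx": 0,"ry": 0,"rz": 0.24,"grip": 1},{"x": 0.5,"y": -0.94,"z": 0.2,"rx": 0,"ry": 0,"rz": 0.24,"grip": 1},{"x": 0.5,"y": -0.94,"z": 0.2,"rx": 0,"ry": 0,"rz": 0.24,"grip": 1},{"x": 0.5,"y": -0.94,"z": 0.2,"rx": 0,"ry": 0,"rz": 0.24,"grip": 1},{"x": 0.5,"y": -0.94,"z": 0.2,"rx": 0,"ry": 0,"rz": 0.24,"grip": 1},{"x": 0.5,"y": -0.94,"z": 0.2,"rx": 0,"ry": 0,"rz": 0.24,"grip": 1},{"x": 0.5,"y": -0.94,"z": 0.2,"rx": 0,"ry": 0,"rz": 0.24,"grip": 1},{"x": 0.5,"y": -0.94,"z": 0.2,"rx": 0,"ry": 0,"rz": 0.24,"grip": 1},{"x": 0.5,"y": -0.94,"z": 0.2,"rx": 0,"ry": 0,"rz": 0.24,"grip": 1},{"x": 0.5,"y": -0.94,"z": 0.2,"rx": 0,"ry": 0,"rz": 0.24,"grip": 1},{"x": 0.5,"y": -0.94,"z": 0.2,"rx": 0,"ry": 0,"rz": 0.24,"grip": 1},{"x": 0.5,"y": -0.94,"z": 0.2,"rx": 0,"ry": 0,"rz": 0.24,"grip": 1},{"x": 0,"y": 0,"z": 0,"rx": 0,"ry": 0,"rz": 0,"grip": 1}]'

```text
t: 4.53
tcp_pos: [0.5744, -0.0527, 0.383]
eef_rot: [0.003, 1.0, -0.001, 0.001]
ft_force: [-0.1, 1.0, -1.2]
opening: 0.0857
grip_force: 0.0
```

```bash
python3 - <<'E'
from h import *
s=robot.sense();print(s["t"],s["tcp_pos"],s["eef_rot"],np.round(s["joint_positions"],2))
f,c=shot("wrist"); save(f,"w2.png"); print("cam",-c[1].T@c[2])
for l in["seat","lever_pivot","lever_grip","valve_arm","jack","thick_block"]: print(l,lm(f,l))
np.save("c2.npy",np.array([np.hstack([c[0],c[1],c[2][:,None]])]))
E
```

```text
4.525 [ 0.57441764 -0.05271211  0.38302729] [ 3.11024423e-03  9.99993821e-01 -1.31973582e-03  9.70882192e-04] [-0.26  0.3   0.35  1.58 -0.1   1.28  1.67]
cam [ 0.49312192 -0.05287958  0.51576889]
seat [([358.3, 165.4], 0.73)]
lever_pivot [([154.1, 197.8], 0.68)]
lever_grip [([105.2, 110.6], 0.92)]
valve_arm [([208.6, 145.1], 0.88)]
jack [([170.1, 208.4], 0.82)]
thick_block [([13.4, 71.6], 0.89)]
```

View pics/w2.png

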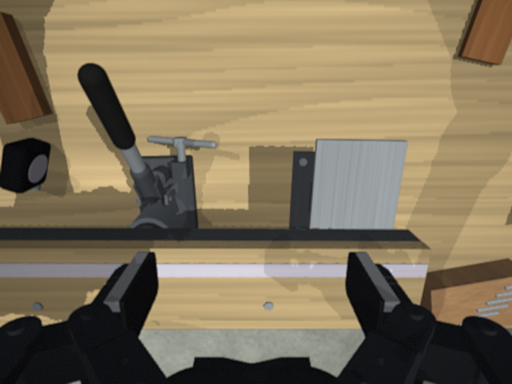

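Picture w2 shows the seat's front corners at (316,139) and (407,141), the lever grip from (92,75) to (125,140), the valve bar from (150,139) to (215,146), and the wing edge at row ~229. I'll fit the poses from these.

```bash
cat >> h.py <<'E'
from scipy.optimize import least_squares
JP={"lever_grip":(-.178,0,.183),"lever_pivot":(-.044,0,.078),"valve_arm":(-.118,.0786,.072)}
def fitjack(obs):
    "obs: list of (cam,name,px)"
    def w(p,X): c,s=np.cos(p[2]),np.sin(p[2]); return [p[0]+c*X[0]-s*X[1],p[1]+s*X[0]+c*X[1],X[2]]
    r=lambda p: np.concatenate([proj(c,w(p,JP[n]))-px for c,n,px in obs])
    q=least_squares(r,[.69,-.19,0],loss="soft_l1"); 
    return q.x,r(q.x).round(1),{n:np.round(w(q.x,X),4) for n,X in JP.items()}
E
python3 - <<'E'
from h import *
A=np.load("c2.npy")[0]; c=(A[:,:3],A[:,3:6],A[:,6])
a,b=atz(c,[316,139],.157),atz(c,[407.5,140.5],.157); print("seat front",a,b,np.linalg.norm(a-b),"yaw",np.arctan2(-(b-a)[0]*-1*-1,-(a-b)[1]) , "mid",(a+b)/2)
d=atz(c,[311,228],.157); e=atz(c,[396,229],.157); print("sides",d,e)
print("seat lm",atz(c,[358.3,165.4],.157))
# wing lower front edge z~0.158 ; two far points
w1,w2=atz(c,[5,228],.17),atz(c,[400,230],.17);print("wing",w1,w2)
obs=[(c,"lever_grip",[105.2,110.6]),(c,"lever_pivot",[154.1,197.8]),(c,"valve_arm",[208.6,145.1])]
print(fitjack(obs))
print("block lm",atz(c,[13.4,71.6],0))
E
```

```text
seat front [0.55548719 0.01668189 0.157     ] [0.55768745 0.11704827 0.157     ] 0.10039049430746387 yaw -0.021918742663197936 mid [0.55658732 0.06686508 0.157     ]
sides [0.66252112 0.0167296  0.157     ] [0.66432893 0.11869089 0.157     ]
seat lm [0.58552223 0.06587923 0.157     ]
wing [ 0.65467659 -0.33997535  0.17      ] [0.65941984 0.11726686 0.17      ]
(array([ 0.69877492, -0.19084515,  0.04047477]), array([ 0.5, -0.7,  0.4,  2.1, -3.1, -0.1]), {'lever_grip': array([ 0.5209, -0.198 ,  0.183 ]), 'lever_pivot': array([ 0.6548, -0.1926,  0.078 ]), 'valve_arm': array([ 0.5777, -0.1171,  0.072 ])})
block lm [ 0.48013206 -0.40656091  0.        ]
```

servo_tool --steps '[{"x": -0.2,"y": -0.73,"z": -0.5,"rx": 0,"ry": 0,"rz": 0,"grip": 0},{"x": -0.2,"y": -0.73,"z": -0.5,"rx": 0,"ry": 0,"rz": 0,"grip": 0},{"x": -0.2,"y": -0.72,"z": -0.5,"rx": 0,"ry": 0,"rz": 0,"grip": 0},{"x": -0.2,"y": -0.72,"z": -0.5,"rx": 0,"ry": 0,"rz": 0,"grip": 0},{"x": 0,"y": 0,"z": -0.5,"rx": 0,"ry": 0,"rz": 0,"grip": 0},{"x": 0,"y": 0,"z": 0,"rx": 0,"ry": 0,"rz": 0,"grip": 0}]'

```text
t: 5.62
tcp_pos: [0.5322, -0.1915, 0.2558]
eef_rot: [-0.001, 1.0, 0.001, -0.002]
ft_force: [0.7, 1.1, -0.4]
opening: 0.0003
grip_force: 0.0
```

```bash
python3 - <<'E'
from h import *
A=np.load("c2.npy")[0]; c0=(A[:,:3],A[:,3:6],A[:,6])
s=robot.sense();print(s["t"],s["tcp_pos"],s["eef_rot"])
f,c=shot("wrist"); save(f,"w3.png")
o0={"lever_grip":[105.2,110.6],"lever_pivot":[154.1,197.8],"valve_arm":[208.6,145.1]}
obs=[(c0,n,p) for n,p in o0.items()]
for n in o0:
    l=lm(f,n); print(n,l)
    if l: obs.append((c,n,l[0][0])); print(tri([c0,c],[o0[n],l[0][0]]))
print(fitjack(obs))
E
```

```text
5.625 [ 0.5321793  -0.19151183  0.25578697] [-8.00872168e-04  9.99997871e-01  6.80152450e-04 -1.77572892e-03]
lever_grip [([244.5, 188.6], 0.76)]
(array([ 0.52026841, -0.19767525,  0.18299028]), [0.0015573779965688003, 0.0015573779965686436])
lever_pivot []
valve_arm [([323.8, 208.6], 0.77)]
(array([ 0.58020234, -0.11441959,  0.0619684 ]), [0.0005320920104844527, 0.0005320920104844873])
(array([ 0.69716319, -0.19177843,  0.02977178]), array([ 1.2, -2.5, -0. ,  1. , -2.9, -0.7, -0.2,  0.6,  0.3,  0.1]), {'lever_grip': array([ 0.5192, -0.1971,  0.183 ]), 'lever_pivot': array([ 0.6532, -0.1931,  0.078 ]), 'valve_arm': array([ 0.5769, -0.1167,  0.072 ])})
```

View pics/w3.png

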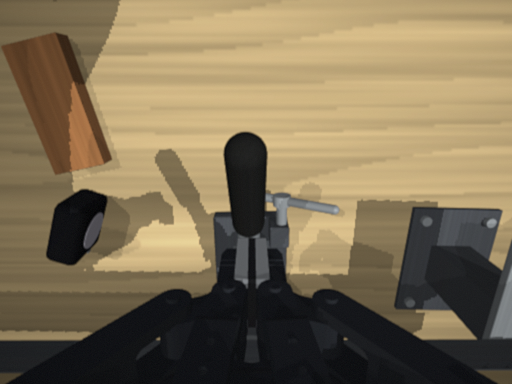

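Picture w3 shows the lever straight ahead, with its grip at (245,185), the valve bar at (283,200)–(340,210), and the thick oak block at (57,105) with its 24 mm side visible. The jack fit agrees across both views, so I'll press the first stroke and hold it at the bottom.

servo_tool --steps '[{"x": 0,"y": -0.1,"z": -0.9,"rx": 0,"ry": 0,"rz": 0,"grip": 0},{"x": -0.22,"y": 0,"z": -0.66,"rx": 0,"ry": 0,"rz": 0,"grip": 0},{"x": -0.22,"y": 0,"z": -0.66,"rx": 0,"ry": 0,"rz": 0,"grip": 0},{"x": -0.22,"y": 0,"z": -0.66,"rx": 0,"ry": 0,"rz": 0,"grip": 0},{"x": -0.22,"y": 0,"z": -0.6,"rx": 0,"ry": 0,"rz": 0,"grip": 0},{"x": 0,"y": 0,"z": 0,"rx": 0,"ry": 0,"rz": 0,"grip": 0}]'

```text
t: 6.58
tcp_pos: [0.4959, -0.1982, 0.0873]
eef_rot: [-0.001, 1.0, -0.001, 0.006]
ft_force: [2.5, 2.4, 20.9]
opening: 0.0
grip_force: 10.2
```

```bash
python3 - <<'E'
from h import *
s=robot.sense();print(s["t"],s["tcp_pos"],s["eef_rot"],s["ft_force"])
f,c=shot("scene"); print(lm(f,"lever_grip"),proj(c,[.484,-.198,.063]))
E
```

```text
6.575 [ 0.49594245 -0.19819038  0.08734881] [-1.15623278e-03  9.99980157e-01 -9.03417211e-04  6.12641816e-03] [ 2.48399905  2.42445359 20.88429867]
[([215.4, 193.3], 0.73)] [215.33171567 192.17137617]
```

The lever bottomed at 20.9 N, with the TCP at z=0.087 as expected. Next come the release and two more strokes.

servo_tool --steps '[{"x": 0.22,"y": 0,"z": 0.66,"rx": 0,"ry": 0,"rz": 0,"grip": 0},{"x": 0.22,"y": 0,"z": 0.66,"rx": 0,"ry": 0,"rz": 0,"grip": 0},{"x": 0.22,"y": 0,"z": 0.66,"rx": 0,"ry": 0,"rz": 0,"grip": 0},{"x": 0.22,"y": 0,"z": 0.8,"rx": 0,"ry": 0,"rz": 0,"grip": 0},{"x": 0,"y": 0,"z": 0,"rx": 0,"ry": 0,"rz": 0,"grip": 0},{"x": -0.22,"y": 0,"z": -0.8,"rx": 0,"ry": 0,"rz": 0,"grip": 0},{"x": -0.22,"y": 0,"z": -0.66,"rx": 0,"ry": 0,"rz": 0,"grip": 0},{"x": -0.22,"y": 0,"z": -0.66,"rx": 0,"ry": 0,"rz": 0,"grip": 0},{"x": -0.22,"y": 0,"z": -0.66,"rx": 0,"ry": 0,"rz": 0,"grip": 0},{"x": 0,"y": 0,"z": 0,"rx": 0,"ry": 0,"rz": 0,"grip": 0},{"x": 0.22,"y": 0,"z": 0.66,"rx": 0,"ry": 0,"rz": 0,"grip": 0},{"x": 0.22,"y": 0,"z": 0.66,"rx": 0,"ry": 0,"rz": 0,"grip": 0},{"x": 0.22,"y": 0,"z": 0.66,"rx": 0,"ry": 0,"rz": 0,"grip": 0},{"x": 0.22,"y": 0,"z": 0.8,"rx": 0,"ry": 0,"rz": 0,"grip": 0},{"x": 0,"y": 0,"z": 0,"rx": 0,"ry": 0,"rz": 0,"grip": 0},{"x": -0.22,"y": 0,"z": -0.8,"rx": 0,"ry": 0,"rz": 0,"grip": 0},{"x": -0.22,"y": 0,"z": -0.66,"rx": 0,"ry": 0,"rz": 0,"grip": 0},{"x": -0.22,"y": 0,"z": -0.66,"rx": 0,"ry": 0,"rz": 0,"grip": 0},{"x": -0.22,"y": 0,"z": -0.66,"rx": 0,"ry": 0,"rz": 0,"grip": 0},{"x": 0,"y": 0,"z": 0,"rx": 0,"ry": 0,"rz": 0,"grip": 0}]'

```text
t: 9.18
tcp_pos: [0.4941, -0.1981, 0.0865]
eef_rot: [-0.001, 1.0, -0.0, 0.005]
ft_force: [0.7, 2.6, 33.6]
opening: 0.0002
grip_force: 16.5
```

servo_tool --steps '[{"x": 0.22,"y": 0,"z": 0.66,"rx": 0,"ry": 0,"rz": 0,"grip": 0},{"x": 0.22,"y": 0,"z": 0.66,"rx": 0,"ry": 0,"rz": 0,"grip": 0},{"x": 0.22,"y": 0,"z": 0.66,"rx": 0,"ry": 0,"rz": 0,"grip": 0},{"x": 0.22,"y": 0,"z": 0.8,"rx": 0,"ry": 0,"rz": 0,"grip": 0},{"x": 0,"y": 0,"z": 0,"rx": 0,"ry": 0,"rz": 0,"grip": 0}]'

```text
t: 9.8
tcp_pos: [0.5353, -0.1977, 0.2243]
eef_rot: [-0.001, 1.0, -0.001, 0.002]
ft_force: [-0.1, -0.2, -1.6]
opening: 0.0
grip_force: 0.0
```

```bash
python3 - <<'E'
from h import *
s=robot.sense();print(s["t"],s["tcp_pos"],s["ft_force"])
f,c=shot("scene"); g,d=shot("top"); save(f,"s3.png")
print(lm(f,"lever_grip"),lm(f,"wing_pad"),lm(g,"wing_pad"))
# difference with start: shift of wing's top outer edge in scene view
a=cv2.cvtColor(cv2.imread("pics/s.png"),6).astype(np.float32); b=cv2.cvtColor(f["pixels"],7).astype(np.float32)
sl=np.s_[222:256,285:330]
for x0 in(240,280):
    sl=np.s_[222:270,x0:x0+30]; print(x0,cv2.phaseCorrelate(a[sl].copy(),b[sl].copy(),cv2.createHanningWindow((30,48),cv2.CV_32F)))
for z in(0.208,.238): print(z,proj(c,[.66,.07,z]),proj(c,[.66,-0.0,z]))
E
```

```text
9.8 [ 0.53530929 -0.19773914  0.22429767] [-0.07012953 -0.16068967 -1.58962979]
[([214.0, 193.2], 0.58)] [] [([212.8, 146.4], 0.93)]
240 ((-0.057699381898238755, -0.686641669823544), 0.7922054986159007)
280 ((-0.19272170606378403, -1.0147925288115012), 0.8705826289123959)
0.208 [295.57745443 221.63425227] [274.2979823  223.58103841]
0.238 [296.3501411  219.31492123] [274.60616018 221.30157258]
```

Three strokes are done and the wing has begun to lift. I'll make a fourth, then measure from the wrist.

servo_tool --steps '[{"x": -0.22,"y": 0,"z": -0.8,"rx": 0,"ry": 0,"rz": 0,"grip": 0},{"x": -0.22,"y": 0,"z": -0.66,"rx": 0,"ry": 0,"rz": 0,"grip": 0},{"x": -0.22,"y": 0,"z": -0.66,"rx": 0,"ry": 0,"rz": 0,"grip": 0},{"x": -0.22,"y": 0,"z": -0.66,"rx": 0,"ry": 0,"rz": 0,"grip": 0},{"x": 0,"y": 0,"z": 0,"rx": 0,"ry": 0,"rz": 0,"grip": 0},{"x": 0.22,"y": 0,"z": 0.66,"rx": 0,"ry": 0,"rz": 0,"grip": 0},{"x": 0.22,"y": 0,"z": 0.66,"rx": 0,"ry": 0,"rz": 0,"grip": 0},{"x": 0.22,"y": 0,"z": 0.66,"rx": 0,"ry": 0,"rz": 0,"grip": 0},{"x": 0.22,"y": 0,"z": 0.8,"rx": 0,"ry": 0,"rz": 0,"grip": 0},{"x": 0,"y": 1,"z": 0.2,"rx": 0,"ry": 0,"rz": 0,"grip": 0},{"x": 0,"y": 1,"z": 0.2,"rx": 0,"ry": 0,"rz": 0,"grip": 0},{"x": 0,"y": 1,"z": 0.2,"rx": 0,"ry": 0,"rz": 0,"grip": 0},{"x": 0,"y": 0,"z": 0,"rx": 0,"ry": 0,"rz": 0,"grip": 0}]'

```text
t: 11.68
tcp_pos: [0.5332, -0.0427, 0.2518]
eef_rot: [-0.004, 1.0, 0.001, -0.0]
ft_force: [-0.5, 0.1, -0.1]
opening: -0.0002
grip_force: 0.0
```

```bash
python3 - <<'E'
from h import *
s=robot.sense();print(s["t"],s["tcp_pos"],s["ft_force"])
f,c=shot("wrist"); save(f,"w4.png"); np.save("c4.npy",np.array([np.hstack([c[0],c[1],c[2][:,None]])]))
print(lm(f,"wing_pad"),lm(f,"seat"))
E
```

```text
11.675 [ 0.53324758 -0.0426509   0.25178094] [-0.51679318  0.05183119 -0.13799701]
[] [([389.6, 259.0], 0.59)]
```

View pics/w4.png

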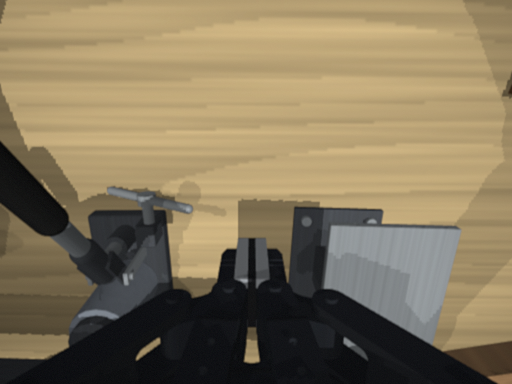

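Picture w4 shows the seat's front corners at (329,226) and (460,228), with the wing just below the frame. I'll back off to bring the wing and the gap into view.

servo_tool --steps '[{"x": -0.9,"y": 0,"z": 0,"rx": 0,"ry": 0,"rz": 0,"grip": 0},{"x": -0.9,"y": 0,"z": 0,"rx": 0,"ry": 0,"rz": 0,"grip": 0},{"x": 0,"y": 0,"z": 0,"rx": 0,"ry": 0,"rz": 0,"grip": 0}]'

```text
t: 12.2
tcp_pos: [0.4398, -0.0494, 0.2514]
eef_rot: [0.001, 1.0, 0.0, -0.002]
ft_force: [0.1, 0.3, 0.1]
opening: 0.0003
grip_force: 0.0
```

```bash
python3 - <<'E'
from h import *
s=robot.sense();print(s["t"],s["tcp_pos"],s["ft_force"])
f,c=shot("wrist"); save(f,"w5.png"); np.save("c5.npy",np.array([np.hstack([c[0],c[1],c[2][:,None]])]))
print(lm(f,"wing_pad"),lm(f,"seat"))
L=lambda n:(lambda A:(A[:,:3],A[:,3:6],A[:,6]))(np.load(n)[0])
for p,q in(([316,139],[329,226]),([407.5,140.5],[460,228])): print(tri([L("c2.npy"),L("c4.npy")],[p,q]))
for z in(.158,.183,.208,.233): print(z,[proj(c,[.661,y,z]).round(1) for y in(-.1,.0,.067,.13)])
E
```

```text
12.2 [ 0.43984041 -0.04941234  0.25141626] [0.12698946 0.31066748 0.14612865]
[] []
(array([0.55499147, 0.01540066, 0.1605868 ]), [0.0005930077457685871, 0.0005930077457685697])
(array([0.55831729, 0.11759281, 0.15498848]), [0.00047074685140288496, 0.00047074685140294806])
0.158 [array([199.2, 418.5]), array([305.3, 418.3]), array([376.4, 418.1]), array([443.3, 417.9])]
0.183 [array([194.9, 446.6]), array([309.8, 446.3]), array([386.9, 446.1]), array([459.3, 445.9])]
0.208 [array([189.8, 479.7]), array([315.2, 479.4]), array([399.2, 479.2]), array([478.2, 478.9])]
0.233 [array([183.7, 519.5]), array([321.6, 519.1]), array([413.9, 518.8]), array([500.8, 518.6])]
```

View pics/w5.png

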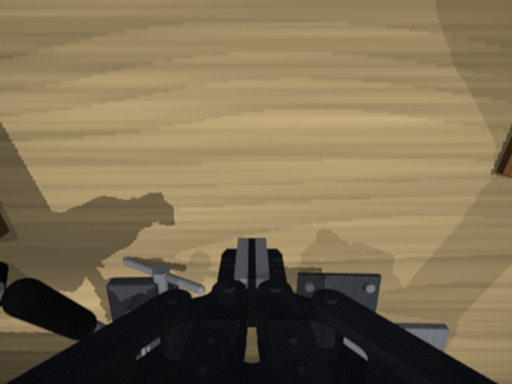

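Picture w5 shows the view lost the wing: the camera looks backwards from the tool, so the wing lies below the frame. I'll go back to the w2 pose and compare the wing's edge rows in code.

servo_tool --steps '[{"x": 0.4,"y": 0,"z": 0.9,"rx": 0,"ry": 0,"rz": 0,"grip": 0},{"x": 0.7,"y": 0,"z": 0.7,"rx": 0,"ry": 0,"rz": 0,"grip": 0},{"x": 0.8,"y": 0,"z": 0.5,"rx": 0,"ry": 0,"rz": 0,"grip": 0},{"x": 0.8,"y": 0,"z": 0.5,"rx": 0,"ry": 0,"rz": 0,"grip": 0},{"x": 0,"y": 0,"z": 0,"rx": 0,"ry": 0,"rz": 0,"grip": 0}]'

```text
t: 12.98
tcp_pos: [0.5821, -0.0478, 0.3832]
eef_rot: [-0.001, 1.0, -0.001, 0.002]
ft_force: [-0.1, -0.8, -0.7]
opening: 0.0002
grip_force: 0.0
```

```bash
cat > gap.py <<'E'
from h import *
L=lambda n:(lambda A:(A[:,:3],A[:,3:6],A[:,6]))(np.load(n)[0])
def edge(img,c0,lo=150,hi=300):
    "row of first strong drop to dark (bench->steel face lower edge), median of columns"
    g=cv2.cvtColor(img,6).astype(float)[:,c0-4:c0+5].mean(1); d=g[2:]-g[:-2]; return g,d
def zrow(c,col,row,x):
    o,d=ray(c,[col,row]); return (o+d*(x-o[0])/d[0])
s=robot.sense(); print(s["t"],s["tcp_pos"])
f,c=shot("wrist"); b=f["pixels"][:,:,::-1].copy(); cv2.imwrite("pics/g%d.png"%f["shot"],b)
a=cv2.imread("pics/w2.png"); ca=L("c2.npy")
for nm,im,cc in(("start",a,ca),("now",b,c)):
    for c0 in(30,60,250,270,290,335,380,395):
        g,d=edge(im,c0); rr=[(int(i)+1,int(d[i])) for i in range(195,330) if abs(d[i])>14 and abs(d[i])==abs(d[max(0,i-3):i+4]).max()]
        print(nm,c0,rr)
E
python3 gap.py
```

```text
12.975 [ 0.58210551 -0.04778507  0.38316377]
start 30 [(227, -44), (240, 30), (248, 23), (264, 21), (277, -23), (316, -82)]
start 60 [(196, 18), (227, -40), (240, 33), (248, 23), (264, 22), (277, -24), (322, -86)]
start 250 [(209, -18), (228, -39), (240, 41), (248, 65), (264, 47), (277, -26), (320, 21), (328, -30)]
start 270 [(228, -35), (240, 37), (248, 52), (264, 41), (277, -20), (301, -35), (320, 20), (328, -25)]
start 290 [(240, 37), (248, 53), (258, 15), (264, 33), (277, -25), (320, 18), (328, -30)]
start 335 [(229, -88), (240, 34), (248, 55), (264, 42), (277, -26), (328, -27)]
start 380 [(229, -93), (241, 38), (249, 42), (263, -57)]
start 395 [(229, -94), (241, 36), (248, 49), (264, 37), (277, -43), (284, -26), (304, -32)]
now 30 [(225, -42), (238, 28), (247, 24), (264, 24), (278, -24), (320, 39)]
now 60 [(221, -20), (226, -44), (239, 33), (248, 25), (265, 24), (279, -24), (324, 26)]
now 250 [(226, -15), (231, -38), (278, 26), (327, 94)]
now 270 [(199, 14), (227, -17), (231, -37), (244, 36), (248, -50), (280, -20)]
now 290 [(229, -14), (245, 43), (254, 52), (271, 40), (284, -48), (292, -32)]
now 335 [(227, -43), (233, -41), (246, 35), (255, 56), (272, 39), (290, -87)]
now 380 [(229, -44), (234, -45), (247, 39), (256, 46), (273, 47), (287, -36), (315, -46)]
now 395 [(210, 19), (235, -92), (248, 40), (257, 53), (274, 41), (288, -34), (324, -56)]
```

```bash
cat > gap2.py <<'E'
from gap import L,zrow,atz,np
def calc(c,rows):
    ca=L("c2.npy")
    for nm,h,r0,key in(("low",.0014,{335:229,380:229,395:229},0),("ply",None,{335:240,380:241,395:241},1),("top",.0514,{335:248,380:248.5,395:248},2)):
        for col in(335,380,395):
            zs=.157+(h if h is not None else .0214)
            y=.1
            for _ in range(5): p=atz(ca,[col,r0[col]],zs-.028*(y-.067)); y=p[1]
            q=zrow(c,col,rows[key][col],p[0]); dz=q[2]-(zs-.028*(q[1]-.067)); print(nm,col,"x",p[0].round(4),"now y",q[1].round(3),"rise",dz.round(4),"rise@pad",(dz*.8/(.8+q[1]-.067)).round(4))
E
cat > /tmp/x.py <<'E'
E
sed -i 's/^s=robot.sense()/if __name__=="__main__":\n  exec(open("gapmain.py").read())\n"""/' gap.py; python3 - <<'E'
t=open('gap.py').read(); i=t.index('"""'); body=t[i+3:]
open('gap.py','w').write(t[:i])
open('gapmain.py','w').write("s=robot.sense()"+body.replace('f,c=shot("wrist")','f,c=shot("wrist"); np.save("cl.npy",np.array([np.hstack([c[0],c[1],c[2][:,None]])]))'))
E
python3 gap.py >/dev/null; python3 -c "
from gap2 import *
calc(L('cl.npy'),[{335:233,380:234,395:235},{335:246,380:247,395:248},{335:255,380:256,395:257}])"
```

```text
low 335 x 0.663 now y 0.045 rise 0.0189 rise@pad 0.0194
low 380 x 0.664 now y 0.096 rise 0.0207 rise@pad 0.02
low 395 x 0.6643 now y 0.113 rise 0.0229 rise@pad 0.0217
ply 335 x 0.6672 now y 0.04 rise 0.0216 rise@pad 0.0223
ply 380 x 0.6695 now y 0.089 rise 0.0208 rise@pad 0.0203
ply 395 x 0.6698 now y 0.105 rise 0.0228 rise@pad 0.0218
top 335 x 0.6609 now y 0.033 rise 0.0215 rise@pad 0.0224
top 380 x 0.6624 now y 0.077 rise 0.0218 rise@pad 0.0216
top 395 x 0.6622 now y 0.091 rise 0.0246 rise@pad 0.0239
```

The pad has risen about 21.5 mm and stands about 23 mm above the seat, so one more stroke is needed. After it I'll go over the block.

servo_tool --steps '[{"x": -0.24,"y": -0.75,"z": -0.79,"rx": 0,"ry": 0,"rz": 0,"grip": 0},{"x": -0.24,"y": -0.75,"z": -0.79,"rx": 0,"ry": 0,"rz": 0,"grip": 0},{"x": -0.24,"y": -0.75,"z": -0.79,"rx": 0,"ry": 0,"rz": 0,"grip": 0},{"x": -0.24,"y": -0.75,"z": -0.79,"rx": 0,"ry": 0,"rz": 0,"grip": 0},{"x": 0,"y": 0,"z": 0,"rx": 0,"ry": 0,"rz": 0,"grip": 0},{"x": -0.22,"y": 0,"z": -0.8,"rx": 0,"ry": 0,"rz": 0,"grip": 0},{"x": -0.22,"y": 0,"z": -0.66,"rx": 0,"ry": 0,"rz": 0,"grip": 0},{"x": -0.22,"y": 0,"z": -0.66,"rx": 0,"ry": 0,"rz": 0,"grip": 0},{"x": -0.22,"y": 0,"z": -0.66,"rx": 0,"ry": 0,"rz": 0,"grip": 0},{"x": 0,"y": 0,"z": 0,"rx": 0,"ry": 0,"rz": 0,"grip": 0}]'

```text
t: 14.32
tcp_pos: [0.491, -0.1977, 0.0876]
eef_rot: [-0.001, 1.0, -0.001, 0.005]
ft_force: [4.2, -0.7, 10.0]
opening: -0.0002
grip_force: 4.8
```

servo_tool --steps '[{"x": 0.22,"y": 0,"z": 0.66,"rx": 0,"ry": 0,"rz": 0,"grip": 0},{"x": 0.22,"y": 0,"z": 0.66,"rx": 0,"ry": 0,"rz": 0,"grip": 0},{"x": 0.22,"y": 0,"z": 0.66,"rx": 0,"ry": 0,"rz": 0,"grip": 0},{"x": 0.22,"y": 0,"z": 0.8,"rx": 0,"ry": 0,"rz": 0,"grip": 0},{"x": 0.3,"y": 0.8,"z": 0.8,"rx": 0,"ry": 0,"rz": 0,"grip": 0},{"x": 0.3,"y": 0.8,"z": 0.8,"rx": 0,"ry": 0,"rz": 0,"grip": 0},{"x": 0.2,"y": 0.7,"z": 0.8,"rx": 0,"ry": 0,"rz": 0,"grip": 0},{"x": 0.2,"y": 0.7,"z": 0.8,"rx": 0,"ry": 0,"rz": 0,"grip": 0},{"x": 0,"y": 0,"z": 0,"rx": 0,"ry": 0,"rz": 0,"grip": 0}]'

```text
t: 15.45
tcp_pos: [0.5823, -0.043, 0.3877]
eef_rot: [-0.004, 1.0, 0.001, 0.003]
ft_force: [-0.5, -0.3, -0.1]
opening: 0.0001
grip_force: 0.0
```

```bash
python3 gap.py | grep -v start; python3 - <<'E'
from h import *
s=robot.sense(); f=imaging.grab_frame("wrist"); M=np.array(f["mount"]); K=np.array(f["intrinsics"]); print(M.round(3))
for n,px in(("shut",[252,238]),("openL",[148,254]),("openR",[356,254])):
    o=M[:3,3]; d=M[:3,:3]@np.linalg.solve(K,[*px,1])
    for x in(-.011,.011):
        for sg in(0,): print(n,x,(o+d*(x-o[0])/d[0]).round(4))
E
```

```text
15.45 [ 0.58225721 -0.04302291  0.38767472]
now 30 [(218, -18), (224, -44), (237, 28), (246, 24), (263, 22), (277, -24), (319, 48)]
now 60 [(219, -14), (225, -46), (239, 31), (247, 23), (264, 25), (278, -25), (324, 31)]
now 250 [(226, -17), (232, -34), (327, 97)]
now 270 [(197, 14), (227, -19), (232, -33), (248, -48), (280, -20)]
now 290 [(222, 23), (228, -36), (246, 37), (256, 46), (273, 38), (283, -39), (292, -33)]
now 335 [(227, -48), (235, -32), (248, 36), (257, 55), (274, 39), (289, -92)]
now 380 [(229, -22), (236, -70), (250, 39), (259, 49), (276, 42), (290, -36), (315, -50)]
now 395 [(209, 19), (237, -91), (250, 39), (259, 55), (276, 45), (290, -34), (324, -56)]
[[ 0.    -0.949 -0.315  0.081]
 [ 1.     0.     0.    -0.001]
 [-0.    -0.315  0.949 -0.133]
 [ 0.     0.     0.     1.   ]]
shut -0.011 [-0.011  -0.0006  0.0491]
shut 0.011 [ 0.011  -0.0007  0.0056]
openL -0.011 [-0.011  -0.0586  0.0295]
openL 0.011 [ 0.011  -0.0448 -0.0093]
openR -0.011 [-0.011   0.0574  0.0295]
openR 0.011 [ 0.011   0.0434 -0.0093]
```

```bash
python3 -c "
from gap2 import *
calc(L('cl.npy'),[{335:235,380:236,395:237},{335:248,380:250,395:250},{335:257,380:259,395:259}])"
```

```text
low 335 x 0.663 now y 0.049 rise 0.0363 rise@pad 0.0371
low 380 x 0.664 now y 0.099 rise 0.0374 rise@pad 0.036
low 395 x 0.6643 now y 0.115 rise 0.0394 rise@pad 0.0372
ply 335 x 0.6672 now y 0.044 rise 0.0376 rise@pad 0.0388
ply 380 x 0.6695 now y 0.091 rise 0.0385 rise@pad 0.0374
ply 395 x 0.6698 now y 0.107 rise 0.0382 rise@pad 0.0363
top 335 x 0.6609 now y 0.036 rise 0.0364 rise@pad 0.0378
top 380 x 0.6624 now y 0.079 rise 0.0381 rise@pad 0.0376
top 395 x 0.6622 now y 0.093 rise 0.0388 rise@pad 0.0376
```

The 16 mm jump is too much for one stroke, which points to pose lag in the pictures. I'll correct it against the seat's front edge in each image.

```bash
ls pics; python3 - <<'E'
from gap import *
import glob
ca=L("c2.npy")
cl=L("cl.npy")
gs=sorted(glob.glob("pics/g*.png"),key=lambda s:int(s[6:-4])); print(gs)
for n in["pics/w2.png"]+gs:
    for c0 in(335,380,395):
        g,d=edge(cv2.imread(n),c0); print(n,c0,[(int(i)+1,int(d[i])) for i in range(110,170) if abs(d[i])>25 and abs(d[i])==abs(d[max(0,i-3):i+4]).max()])
print("expected row now for seat front", [proj(cl,[.5566+.0,y,.157]).round(1) for y in(.03,.067,.1)],[proj(ca,[.5566,y,.157]).round(1) for y in(.03,.067,.1)])
E
```

```text
a.png
g13.png
g14.png
g15.png
s.png
s3.png
t.png
tz.png
w1.png
w2.png
w3.png
w4.png
w5.png
['pics/g13.png', 'pics/g14.png', 'pics/g15.png']
pics/w2.png 335 [(138, -55)]
pics/w2.png 380 [(139, -41)]
pics/w2.png 395 [(141, 38)]
pics/g13.png 335 [(131, -43)]
pics/g13.png 380 [(132, -44)]
pics/g13.png 395 [(133, -37)]
pics/g14.png 335 [(134, -51)]
pics/g14.png 380 [(135, -48)]
pics/g14.png 395 [(138, 39)]
pics/g15.png 335 [(131, -48)]
pics/g15.png 380 [(132, -45)]
pics/g15.png 395 [(132, -25)]
expected row now for seat front [array([318.1, 132.2]), array([351.6, 132.4]), array([381.4, 132.7])] [array([328.1, 139.9]), array([361.9, 139.8]), array([392.1, 139.6])]
```

The first rise figure mixed two poses. With the seat edge consistent, the pad now stands well over 27 mm above the seat, at about 37 mm. Now for the thick block.

servo_tool --steps '[{"x": -0.26,"y": -0.89,"z": -0.4,"rx": 0,"ry": 0,"rz": 0.25,"grip": 1},{"x": -0.26,"y": -0.89,"z": -0.4,"rx": 0,"ry": 0,"rz": 0.25,"grip": 1},{"x": -0.26,"y": -0.89,"z": -0.4,"rx": 0,"ry": 0,"rz": 0.25,"grip": 1},{"x": -0.26,"y": -0.89,"z": -0.4,"rx": 0,"ry": 0,"rz": 0.25,"grip": 1},{"x": -0.26,"y": -0.89,"z": -0.4,"rx": 0,"ry": 0,"rz": 0.25,"grip": 1},{"x": -0.26,"y": -0.89,"z": -0.4,"rx": 0,"ry": 0,"rz": 0.25,"grip": 1},{"x": -0.26,"y": -0.89,"z": -0.4,"rx": 0,"ry": 0,"rz": 0.25,"grip": 1},{"x": -0.26,"y": -0.89,"z": -0.4,"rx": 0,"ry": 0,"rz": 0.25,"grip": 1},{"x": 0,"y": 0,"z": -0.5,"rx": 0,"ry": 0,"rz": 0,"grip": 1},{"x": 0,"y": 0,"z": 0,"rx": 0,"ry": 0,"rz": 0,"grip": 1}]'

```text
t: 16.8
tcp_pos: [0.4733, -0.4031, 0.1965]
eef_rot: [-0.104, 0.995, 0.002, -0.002]
ft_force: [0.1, 0.8, 0.2]
opening: 0.0855
grip_force: 0.0
```

```bash
cat > blk.py <<'E'
from h import *
def rect(z,ref=None,f=None,c=None):
    if f is None: f,c=shot("wrist")
    out=[]
    for d in imaging.trace(f,"thick_block")[:3]:
        ct=max(cv2.findContours(d["pixels"].astype(np.uint8),0,2)[0],key=cv2.contourArea)
        q=np.array([atz(c,p,z) for p in ct[:,0]])[:,:2]
        r=cv2.minAreaRect((q*1000).astype(np.float32)); b=cv2.boxPoints(r); e=max((b[1]-b[0],b[2]-b[1]),key=np.linalg.norm)
        col=f["pixels"][d["pixels"]].mean(0).round()
        out.append((round(d["conf"],2),np.round(r[0],1),np.round(r[1],1),"yaw",round(float((np.arctan2(e[1],e[0])+np.pi/2)%np.pi-np.pi/2),3),col,ct.reshape(-1,2).min(0),ct.reshape(-1,2).max(0)))
    return f,c,out
E
python3 - <<'E'
from blk import *
s=robot.sense(); print(s["t"],s["tcp_pos"],R.from_quat(s["eef_rot"]).as_matrix()[:2,1])
f,c,o=rect(.024); save(f,"b1.png")
for k in o: print(k)
print(lm(f,"thick_block"),[atz(c,p,0).round(4) for p,_ in lm(f,"thick_block")])
E
```

```text
16.8 [ 0.47330101 -0.4031095   0.19650423] [-0.20627557  0.97848387]
(0.82, array([ 331.6, -392.3]), array([39.5, 61.8]), 'yaw', -1.016, array([70., 71., 74.]), array([257,   0], dtype=int32), array([339,  47], dtype=int32))
(0.7, array([ 412.1, -558.2]), array([ 61.3, 146. ]), 'yaw', -1.203, array([193.,  99.,  36.]), array([ 0, 18], dtype=int32), array([180, 115], dtype=int32))
(0.56, array([ 479. , -404.2]), array([141. ,  60.1]), 'yaw', 0.217, array([142.,  97.,  60.]), array([216, 100], dtype=int32), array([281, 241], dtype=int32))
[([102.4, 70.0], 0.95), ([247.0, 167.1], 0.76)] [array([ 0.4132, -0.5594,  0.    ]), array([ 0.4774, -0.4069,  0.    ])]
```

View pics/b1.png

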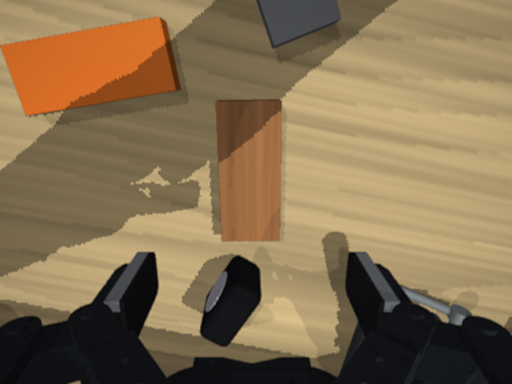

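Picture b1, the close check, shows the oak block at (248,170), between the orange one at (95,65) and the grey one at (300,20). Its top measures 141×60 mm at z=24, so it is the thick one. I'll descend on it.

servo_tool --steps '[{"x": 0.12,"y": -0.02,"z": -0.9,"rx": 0,"ry": 0,"rz": 0.08,"grip": 1},{"x": 0,"y": 0,"z": -0.9,"rx": 0,"ry": 0,"rz": 0,"grip": 1},{"x": 0,"y": 0,"z": -0.9,"rx": 0,"ry": 0,"rz": 0,"grip": 1},{"x": 0,"y": 0,"z": -0.6,"rx": 0,"ry": 0,"rz": 0,"grip": 1},{"x": 0,"y": 0,"z": -0.1,"rx": 0,"ry": 0,"rz": 0,"grip": 1},{"x": 0,"y": 0,"z": 0,"rx": 0,"ry": 0,"rz": 0,"grip": 1}]'

```text
t: 17.75
tcp_pos: [0.4832, -0.4051, 0.0306]
eef_rot: [-0.109, 0.994, -0.001, 0.001]
ft_force: [0.3, 0.5, 0.5]
opening: 0.0854
grip_force: 0.0
```

servo_tool --steps '[{"x": -0.08,"y": 0.02,"z": -0.3,"rx": 0,"ry": 0,"rz": 0,"grip": 1},{"x": 0,"y": 0,"z": -0.11,"rx": 0,"ry": 0,"rz": 0,"grip": 1},{"x": 0,"y": 0,"z": 0,"rx": 0,"ry": 0,"rz": 0,"grip": 0.3},{"x": 0,"y": 0,"z": 0,"rx": 0,"ry": 0,"rz": 0,"grip": 0.3},{"x": 0,"y": 0,"z": 0,"rx": 0,"ry": 0,"rz": 0,"grip": 0.3},{"x": 0,"y": 0,"z": 0,"rx": 0,"ry": 0,"rz": 0,"grip": 0.3}]' --grip_force 50

```text
t: 18.5
tcp_pos: [0.4786, -0.4039, 0.0092]
eef_rot: [-0.109, 0.994, -0.0, 0.0]
ft_force: [-0.5, 0.0, 3.9]
opening: 0.0593
grip_force: 55.5
```

servo_tool --steps '[{"x": 0,"y": 0,"z": 0.6,"rx": 0,"ry": 0,"rz": 0,"grip": 0.3},{"x": 0,"y": 0,"z": 1,"rx": 0,"ry": 0,"rz": 0,"grip": 0.3},{"x": 0,"y": 0,"z": 1,"rx": 0,"ry": 0,"rz": 0,"grip": 0.3},{"x": 0,"y": 0,"z": 1,"rx": 0,"ry": 0,"rz": 0,"grip": 0.3},{"x": 0,"y": 0,"z": 1,"rx": 0,"ry": 0,"rz": 0,"grip": 0.3},{"x": 0,"y": 0,"z": 0.6,"rx": 0,"ry": 0,"rz": 0,"grip": 0.3},{"x": 0.2,"y": 0.94,"z": 0,"rx": 0,"ry": 0,"rz": -0.22,"grip": 0.3},{"x": 0.2,"y": 0.94,"z": 0,"rx": 0,"ry": 0,"rz": -0.22,"grip": 0.3},{"x": 0.2,"y": 0.94,"z": 0,"rx": 0,"ry": 0,"rz": -0.22,"grip": 0.3},{"x": 0.2,"y": 0.94,"z": 0,"rx": 0,"ry": 0,"rz": -0.22,"grip": 0.3},{"x": 0.2,"y": 0.94,"z": 0,"rx": 0,"ry": 0,"rz": -0.22,"grip": 0.3},{"x": 0.2,"y": 0.94,"z": 0,"rx": 0,"ry": 0,"rz": -0.22,"grip": 0.3},{"x": 0.2,"y": 0.94,"z": 0,"rx": 0,"ry": 0,"rz": -0.22,"grip": 0.3},{"x": 0.2,"y": 0.94,"z": 0,"rx": 0,"ry": 0,"rz": -0.22,"grip": 0.3},{"x": 0.2,"y": 0.94,"z": 0,"rx": 0,"ry": 0,"rz": -0.22,"grip": 0.3},{"x": 0.2,"y": 0.94,"z": 0,"rx": 0,"ry": 0,"rz": -0.22,"grip": 0.3},{"x": 0,"y": 0,"z": 0,"rx": 0,"ry": 0,"rz": 0,"grip": 0.3},{"x": 0,"y": 0,"z": 0,"rx": 0,"ry": 0,"rz": 0,"grip": 0.3}]'

```text
t: 20.75
tcp_pos: [0.578, 0.0657, 0.2684]
eef_rot: [0.006, 1.0, -0.0, -0.0]
ft_force: [-0.6, -0.5, -0.6]
opening: 0.0593
grip_force: 55.1
```

```bash
python3 - <<'E'
from blk import *
s=robot.sense(); print(s["t"],s["tcp_pos"],R.from_quat(s["eef_rot"]).as_matrix()[:2,1],s["opening"],s["ft_force"])
z=s["tcp_pos"][2]-.0092+.024
f,c,o=rect(z); save(f,"b2.png")
for k in o: print(k)
for n in("seat",): print(lm(f,n),[atz(c,p,.157) for p,_ in lm(f,n)])
E
```

```text
20.75 [0.57796752 0.06567029 0.26843471] [0.01153959 0.99993296] 0.05931006193083755 [-0.59964154 -0.51236187 -0.56604529]
(0.63, array([564.8,  64.9]), array([ 60.2, 115.8]), 'yaw', -0.01, array([140.,  96.,  59.]), array([167, 110], dtype=int32), array([336, 367], dtype=int32))
(0.34, array([480.5, 129.7]), array([19.6, 17.7]), 'yaw', 1.377, array([125.,  86.,  53.]), array([412,   0], dtype=int32), array([486,  57], dtype=int32))
[] []
```

View pics/b2.png

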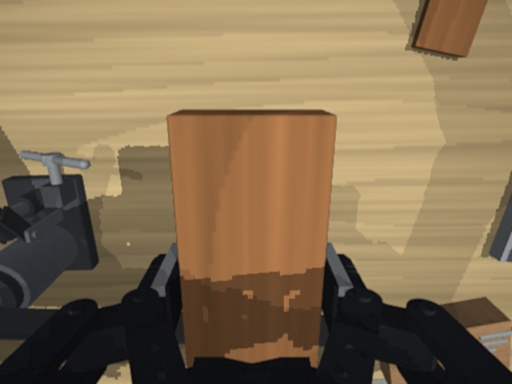

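Picture b2 shows the held block over the seat: near end at row 112, columns 168–335, yaw −0.01, in line and centred. The thin block stays at (450,25). I'll lower it.

servo_tool --steps '[{"x": 0.07,"y": 0.01,"z": -0.7,"rx": 0,"ry": 0,"rz": 0,"grip": 0.3},{"x": 0,"y": 0,"z": -0.7,"rx": 0,"ry": 0,"rz": 0,"grip": 0.3},{"x": 0,"y": 0,"z": -0.3,"rx": 0,"ry": 0,"rz": 0,"grip": 0.3},{"x": 0,"y": 0,"z": -0.16,"rx": 0,"ry": 0,"rz": 0,"grip": 0.3},{"x": 0,"y": 0,"z": -0.08,"rx": 0,"ry": 0,"rz": 0,"grip": 0.3},{"x": 0,"y": 0,"z": 0,"rx": 0,"ry": 0,"rz": 0,"grip": 0.3}]'

```text
t: 21.7
tcp_pos: [0.5823, 0.067, 0.1724]
eef_rot: [0.006, 1.0, 0.0, 0.001]
ft_force: [-0.7, 0.8, -1.0]
opening: 0.0592
grip_force: 55.0
```

servo_tool --steps '[{"x": 0,"y": -0.01,"z": -0.06,"rx": 0,"ry": 0,"rz": 0,"grip": 0.3},{"x": 0,"y": 0,"z": -0.05,"rx": 0,"ry": 0,"rz": 0,"grip": 0.3},{"x": 0,"y": 0,"z": 0,"rx": 0,"ry": 0,"rz": 0,"grip": 0.3}]'

```text
t: 22.08
tcp_pos: [0.5819, 0.0664, 0.1663]
eef_rot: [0.006, 1.0, 0.0, 0.0]
ft_force: [0.2, 0.7, -1.5]
opening: 0.0589
grip_force: 55.1
```

No contact force yet, so I'll lower in small steps until it touches.

servo_tool --steps '[{"x": 0,"y": 0,"z": -0.02,"rx": 0,"ry": 0,"rz": 0,"grip": 0.3},{"x": 0,"y": 0,"z": -0.02,"rx": 0,"ry": 0,"rz": 0,"grip": 0.3},{"x": 0,"y": 0,"z": 0,"rx": 0,"ry": 0,"rz": 0,"grip": 0.3}]'

```text
t: 22.45
tcp_pos: [0.5819, 0.0664, 0.1661]
eef_rot: [0.006, 1.0, 0.0, 0.0]
ft_force: [-6.4, -0.3, 13.8]
opening: 0.0591
grip_force: 57.1
```

servo_tool --steps '[{"x": 0,"y": 0,"z": 0.03,"rx": 0,"ry": 0,"rz": 0,"grip": 0.3},{"x": 0,"y": 0,"z": 0,"rx": 0,"ry": 0,"rz": 0,"grip": 1},{"x": 0,"y": 0,"z": 0,"rx": 0,"ry": 0,"rz": 0,"grip": 1},{"x": 0,"y": 0,"z": 0,"rx": 0,"ry": 0,"rz": 0,"grip": 1},{"x": 0,"y": 0,"z": 0.7,"rx": 0,"ry": 0,"rz": 0,"grip": 1},{"x": 0,"y": 0,"z": 1,"rx": 0,"ry": 0,"rz": 0,"grip": 1},{"x": 0,"y": 0,"z": 1,"rx": 0,"ry": 0,"rz": 0,"grip": 1},{"x": 0,"y": 0,"z": 0.5,"rx": 0,"ry": 0,"rz": 0,"grip": 1},{"x": 0,"y": 0,"z": 0,"rx": 0,"ry": 0,"rz": 0,"grip": 1},{"x": 0,"y": 0,"z": 0,"rx": 0,"ry": 0,"rz": 0,"grip": 1}]'

```text
t: 23.7
tcp_pos: [0.5812, 0.0665, 0.3245]
eef_rot: [0.006, 1.0, -0.0, -0.001]
ft_force: [-0.9, -0.5, -0.4]
opening: 0.0853
grip_force: 0.0
```

```bash
python3 - <<'E'
from blk import *
s=robot.sense(); print(s["t"],s["tcp_pos"],s["ft_force"])
f,c,o=rect(.181); save(f,"b3.png")
for k in o: print(k)
# seat edges beside block: profile along a row
g=cv2.cvtColor(f["pixels"],7).astype(float)
for r in(125,140,155,170):
    x=cv2.GaussianBlur(g[r-3:r+4],(1,1),0).mean(0); d=x[2:]-x[:-2]
    L=[(i+1,int(d[i])) for i in range(100,420) if abs(d[i])>15 and abs(d[i])==abs(d[i-3:i+4]).max()]
    print(r,[(i,v,atz(c,[i,r],.157)[1].round(4),atz(c,[i,r],.181)[1].round(4)) for i,v in L])
for k in(200,250,300):
    x=g[:,k-4:k+5].mean(1); d=x[2:]-x[:-2]
    print(k,[(i+1,int(d[i]),atz(c,[k,i+1],.157)[0].round(4),atz(c,[k,i+1],.181)[0].round(4)) for i in range(40,300) if abs(d[i])>15 and abs(d[i])==abs(d[i-3:i+4]).max()])
E
```

```text
23.7 [0.58118944 0.06645558 0.32449121] [-0.93275353 -0.45796862 -0.36222732]
(0.94, array([582.2,  65.3]), array([ 60.9, 140.1]), 'yaw', -0.011, array([158., 108.,  67.]), array([215,  96], dtype=int32), array([288, 250], dtype=int32))
125 [(167, -41, np.float64(-0.0104), np.float64(-0.0043)), (288, 42, np.float64(0.0991), np.float64(0.0965))]
140 [(168, -55, np.float64(-0.0108), np.float64(-0.0046)), (217, 23, np.float64(0.0342), np.float64(0.0368)), (287, 42, np.float64(0.0985), np.float64(0.0959))]
155 [(164, -52, np.float64(-0.0158), np.float64(-0.0092)), (199, 41, np.float64(0.0168), np.float64(0.0208)), (209, -50, np.float64(0.0262), np.float64(0.0294)), (217, 19, np.float64(0.0336), np.float64(0.0362)), (287, 16, np.float64(0.0988), np.float64(0.0962)), (294, 19, np.float64(0.1054), np.float64(0.1022)), (321, 19, np.float64(0.1305), np.float64(0.1254)), (412, -19, np.float64(0.2153), np.float64(0.2034))]
170 [(101, 92, np.float64(-0.0767), np.float64(-0.0653)), (123, 17, np.float64(-0.0559), np.float64(-0.0461)), (165, -60, np.float64(-0.0162), np.float64(-0.0096)), (200, 38,
[... 327 characters left out ...]
5562), np.float64(0.5517)), (268, -36, np.float64(0.6859), np.float64(0.6711)), (288, 34, np.float64(0.7104), np.float64(0.6936))]
250 [(79, 15, np.float64(0.4989), np.float64(0.499)), (95, -70, np.float64(0.5123), np.float64(0.5113)), (251, 33, np.float64(0.6665), np.float64(0.6532)), (256, -43, np.float64(0.6723), np.float64(0.6586)), (262, -16, np.float64(0.6793), np.float64(0.665)), (269, -34, np.float64(0.6877), np.float64(0.6727)), (289, 32, np.float64(0.7122), np.float64(0.6953))]
300 [(146, 48, np.float64(0.5581), np.float64(0.5535)), (257, -16, np.float64(0.674), np.float64(0.6602)), (270, -72, np.float64(0.6894), np.float64(0.6743)), (290, 31, np.float64(0.714), np.float64(0.697))]
```

The block lies at (0.582, 0.0665), yaw −0.011, centred on the seat, and the wing's lower edge is about 38 mm above the plate. I'll close the fingers and go to the block's near end.

servo_tool --steps '[{"x": -0.7,"y": 0,"z": 0,"rx": 0,"ry": 0,"rz": 0,"grip": 0},{"x": -0.7,"y": 0,"z": 0,"rx": 0,"ry": 0,"rz": 0,"grip": 0},{"x": -0.7,"y": 0,"z": 0,"rx": 0,"ry": 0,"rz": 0,"grip": 0},{"x": 0,"y": 0,"z": -0.9,"rx": 0,"ry": 0,"rz": 0,"grip": 0},{"x": 0,"y": 0,"z": -0.9,"rx": 0,"ry": 0,"rz": 0,"grip": 0},{"x": 0,"y": 0,"z": -0.9,"rx": 0,"ry": 0,"rz": 0,"grip": 0},{"x": 0,"y": 0,"z": -0.3,"rx": 0,"ry": 0,"rz": 0,"grip": 0},{"x": 0,"y": 0,"z": 0,"rx": 0,"ry": 0,"rz": 0,"grip": 0}]' --grip_force 30

```text
t: 24.8
tcp_pos: [0.4764, 0.0662, 0.1753]
eef_rot: [0.006, 1.0, -0.0, -0.001]
ft_force: [-0.0, 0.4, 0.2]
opening: -0.0001
grip_force: 0.0
```

servo_tool --steps '[{"x": 0.3,"y": 0,"z": 0,"rx": 0,"ry": 0,"rz": 0,"grip": 0},{"x": 0.15,"y": 0,"z": 0,"rx": 0,"ry": 0,"rz": 0,"grip": 0},{"x": 0.2,"y": 0,"z": 0,"rx": 0,"ry": 0,"rz": 0,"grip": 0},{"x": 0.2,"y": 0,"z": 0,"rx": 0,"ry": 0,"rz": 0,"grip": 0},{"x": 0.2,"y": -0.01,"z": 0,"rx": 0,"ry": 0,"rz": 0,"grip": 0},{"x": 0.2,"y": 0,"z": 0,"rx": 0,"ry": 0,"rz": 0,"grip": 0},{"x": 0.2,"y": 0,"z": 0,"rx": 0,"ry": 0,"rz": 0,"grip": 0},{"x": 0.2,"y": -0.01,"z": 0,"rx": 0,"ry": 0,"rz": 0,"grip": 0},{"x": 0.2,"y": 0,"z": 0,"rx": 0,"ry": 0,"rz": 0,"grip": 0},{"x": 0.2,"y": 0,"z": 0,"rx": 0,"ry": 0,"rz": 0,"grip": 0},{"x": 0,"y": 0,"z": 0,"rx": 0,"ry": 0,"rz": 0,"grip": 0}]'

```text
t: 26.18
tcp_pos: [0.5806, 0.0653, 0.1758]
eef_rot: [0.006, 1.0, -0.0, 0.001]
ft_force: [0.6, -1.4, 0.2]
opening: -0.0002
grip_force: 0.0
```

```bash
python3 - <<'E'
from blk import *
s=robot.sense(); print(s["t"],s["tcp_pos"],s["ft_force"])
f,c,o=rect(.181)
for k in o: print(k)
E
```

```text
26.175 [0.5805643  0.0653457  0.17581481] [ 0.64879007 -1.41085099  0.15468609]
(0.66, array([586.6,  86.5]), array([17.8, 11.7]), 'yaw', 0.257, array([77., 53., 33.]), array([285, 268], dtype=int32), array([315, 297], dtype=int32))
(0.16, array([566.9,  66.1]), array([85.5, 50.4]), 'yaw', 1.534, array([119., 123., 125.]), array([154, 189], dtype=int32), array([356, 295], dtype=int32))
```

servo_tool --steps '[{"x": 0.1,"y": 0,"z": 0,"rx": 0,"ry": 0,"rz": 0,"grip": 0},{"x": 0.1,"y": 0,"z": 0,"rx": 0,"ry": 0,"rz": 0,"grip": 0},{"x": 0.1,"y": 0,"z": 0,"rx": 0,"ry": 0,"rz": 0,"grip": 0},{"x": 0.1,"y": 0,"z": 0,"rx": 0,"ry": 0,"rz": 0,"grip": 0},{"x": 0.06,"y": 0,"z": 0,"rx": 0,"ry": 0,"rz": 0,"grip": 0},{"x": 0,"y": 0,"z": 0,"rx": 0,"ry": 0,"rz": 0,"grip": 0}]'

```text
t: 27.02
tcp_pos: [0.6028, 0.0654, 0.1758]
eef_rot: [0.006, 1.0, -0.0, 0.0]
ft_force: [-0.1, -0.3, 0.6]
opening: -0.0006
grip_force: 0.0
```

servo_tool --steps '[{"x": 0.04,"y": 0,"z": 0,"rx": 0,"ry": 0,"rz": 0,"grip": 0},{"x": 0.04,"y": 0,"z": 0,"rx": 0,"ry": 0,"rz": 0,"grip": 0},{"x": 0,"y": 0,"z": 0,"rx": 0,"ry": 0,"rz": 0,"grip": 0}]'

```text
t: 27.4
tcp_pos: [0.6056, 0.0654, 0.1757]
eef_rot: [0.006, 1.0, 0.0, -0.001]
ft_force: [-5.4, 0.0, 4.4]
opening: 0.0
grip_force: 2.6
```

servo_tool --steps '[{"x": 0.04,"y": 0,"z": 0,"rx": 0,"ry": 0,"rz": 0,"grip": 0},{"x": 0.02,"y": 0,"z": 0,"rx": 0,"ry": 0,"rz": 0,"grip": 0},{"x": 0,"y": 0,"z": 0,"rx": 0,"ry": 0,"rz": 0,"grip": 0}]'

```text
t: 27.78
tcp_pos: [0.6057, 0.0655, 0.1755]
eef_rot: [0.006, 1.0, 0.0, -0.004]
ft_force: [-14.1, 0.1, 11.7]
opening: -0.0003
grip_force: 7.4
```

The force is 14 N at x=0.6057, exactly where it was predicted, so the block is home. I'll back away and go above the valve arm.

servo_tool --steps '[{"x": -0.4,"y": 0,"z": 0,"rx": 0,"ry": 0,"rz": 0,"grip": 0},{"x": -0.6,"y": 0,"z": 0,"rx": 0,"ry": 0,"rz": 0,"grip": 0},{"x": 0,"y": 0,"z": 0.9,"rx": 0,"ry": 0,"rz": 0,"grip": 0},{"x": 0,"y": 0,"z": 0.9,"rx": 0,"ry": 0,"rz": 0,"grip": 0},{"x": 0.1,"y": -0.9,"z": 0.2,"rx": 0,"ry": 0,"rz": 0,"grip": 0},{"x": 0.1,"y": -0.9,"z": 0.2,"rx": 0,"ry": 0,"rz": 0,"grip": 0},{"x": 0.1,"y": -0.9,"z": 0.2,"rx": 0,"ry": 0,"rz": 0,"grip": 0},{"x": 0.1,"y": -0.9,"z": 0,"rx": 0,"ry": 0,"rz": 0,"grip": 0},{"x": 0,"y": 0,"z": 0,"rx": 0,"ry": 0,"rz": 0,"grip": 0}]'

```text
t: 28.9
tcp_pos: [0.5796, -0.1199, 0.2963]
eef_rot: [0.009, 1.0, -0.002, 0.001]
ft_force: [0.4, 0.3, -0.6]
opening: -0.0002
grip_force: 0.0
```

```bash
python3 - <<'E'
from blk import *
s=robot.sense(); print(s["t"],s["tcp_pos"],s["ft_force"])
f,c,o=rect(.181); save(f,"v1.png")
for k in o: print(k)
print(lm(f,"valve_arm"),[atz(c,p,.072) for p,_ in lm(f,"valve_arm")],lm(f,"thick_block"),proj(c,[.6167,.036,.181]),proj(c,[.6167,.096,.181]))
g,d=shot("top"); print(lm(g,"valve_arm"),proj(d,[.577,-.117,.072]))
E
```

```text
28.9 [ 0.57955717 -0.11986537  0.29633327] [ 0.38558341  0.30314924 -0.57004506]
(0.62, array([ 546.8, -188.6]), array([146.6,  29.7]), 'yaw', 0.277, array([55., 55., 53.]), array([111,  48], dtype=int32), array([204, 229], dtype=int32))
(0.6, array([640.5,  59.1]), array([75. , 67.8]), 'yaw', 1.554, array([147., 102.,  65.]), array([417, 215], dtype=int32), array([511, 286], dtype=int32))
[([258.6, 153.6], 0.71)] [array([ 0.57636111, -0.11342046,  0.072     ])] [([446.3, 281.6], 0.7)] [442.25700896 226.7057634 ] [515.29968785 225.57790112]
[] [266.20482245 191.47146981]
```

servo_tool --steps '[{"x": -0.04,"y": 0.14,"z": -0.9,"rx": 0,"ry": 0,"rz": 0,"grip": 0},{"x": 0,"y": 0,"z": -0.9,"rx": 0,"ry": 0,"rz": 0,"grip": 0},{"x": 0,"y": 0,"z": -0.9,"rx": 0,"ry": 0,"rz": 0,"grip": 0},{"x": 0,"y": 0,"z": -0.9,"rx": 0,"ry": 0,"rz": 0,"grip": 0},{"x": 0,"y": 0,"z": -0.4,"rx": 0,"ry": 0,"rz": 0,"grip": 0},{"x": 0,"y": 0,"z": -0.3,"rx": 0,"ry": 0,"rz": 0,"grip": 0},{"x": 0,"y": 0,"z": -0.3,"rx": 0,"ry": 0,"rz": 0,"grip": 0},{"x": 0,"y": 0,"z": -0.3,"rx": 0,"ry": 0,"rz": 0,"grip": 0},{"x": 0,"y": 0,"z": 0,"rx": 0,"ry": 0,"rz": 0,"grip": 0}]'

```text
t: 30.38
tcp_pos: [0.5785, -0.1071, 0.0514]
eef_rot: [0.005, 1.0, 0.0, 0.001]
ft_force: [0.1, -0.1, -0.3]
opening: -0.0002
grip_force: 0.0
```

```bash
python3 - <<'E'
from blk import *
f,c=shot("wrist"); save(f,"v2.png"); print(lm(f,"valve_arm")); 
for n in("scene","top"):
    g,d=shot(n); print(n,lm(g,"valve_arm"),[ (z,proj(d,[.577,-.1595+.052*np.cos(a),z]).round(1)) for a in(.61,0,-.2,-.59) for z in[.042+.052*np.sin(a)]])
print([(round(z,3),proj(c,[.577,-.1595+.052*np.cos(a),z]).round(1)) for a in(.61,0,-.2,-.59) for z in[.042+.052*np.sin(a)]])
# right arm end of the bar visible? 
print([(a,proj(c,[.577,-.1595-.060*np.cos(a),.042-.06*np.sin(a)]).round(1)) for a in(.61,0,-.2,-.59)])
for d in imaging.trace(f,"valve")[:3]:
    ys,xs=np.nonzero(d["pixels"]); print(d["conf"],xs.min(),xs.max(),ys.min(),ys.max(),len(xs))
E
```

```text
[([252.3, 244.3], 0.94)]
scene [([336.6, 165.0], 0.56), ([243.5, 212.0], 0.53)] [(np.float64(0.07178910792522503), array([238.8, 213.5])), (np.float64(0.042), array([241.7, 215.4])), (np.float64(0.03166919479865682), array([241.5, 216.2])), (np.float64(0.013069226808535249), array([239.7, 217.6]))]
top [([209.8, 144.4], 0.68)] [(np.float64(0.07178910792522503), array([266.2, 191.5])), (np.float64(0.042), array([263.1, 192.9])), (np.float64(0.03166919479865682), array([263.3, 193.4])), (np.float64(0.013069226808535249), array([265.2, 194.2]))]
[(np.float64(0.072), array([229.4, 289.2])), (np.float64(0.042), array([252.5, 252. ])), (np.float64(0.032), array([250.4, 242.1])), (np.float64(0.013), array([236.9, 226.9]))]
[(0.61, array([ 80.1, 224.5])), (0, array([ 23.2, 254.2])), (-0.2, array([  8.5, 267.4])), (-0.59, array([ -7.1, 296.9]))]
0.85 0 278 234 303 6555
```

The network puts the arm at row 244, just below level, so it is turning. I'll press on to the stop.

servo_tool --steps '[{"x": 0,"y": 0,"z": -0.12,"rx": 0,"ry": 0,"rz": 0,"grip": 0},{"x": 0,"y": 0,"z": -0.12,"rx": 0,"ry": 0,"rz": 0,"grip": 0},{"x": 0,"y": 0,"z": -0.1,"rx": 0,"ry": 0,"rz": 0,"grip": 0},{"x": 0,"y": 0,"z": 0,"rx": 0,"ry": 0,"rz": 0,"grip": 0}]'

```text
t: 31.22
tcp_pos: [0.5779, -0.1079, 0.0339]
eef_rot: [0.006, 1.0, -0.0, 0.001]
ft_force: [0.5, -0.4, 2.7]
opening: -0.0
grip_force: 0.7
```

servo_tool --steps '[{"x": 0,"y": 0,"z": -0.08,"rx": 0,"ry": 0,"rz": 0,"grip": 0},{"x": 0,"y": 0,"z": -0.06,"rx": 0,"ry": 0,"rz": 0,"grip": 0},{"x": 0,"y": 0,"z": 0,"rx": 0,"ry": 0,"rz": 0,"grip": 0}]'

```text
t: 31.6
tcp_pos: [0.5782, -0.1079, 0.0279]
eef_rot: [0.006, 1.0, -0.0, 0.001]
ft_force: [-1.5, 0.1, 12.6]
opening: 0.0001
grip_force: 5.4
```

servo_tool --steps '[{"x": 0,"y": 0,"z": -0.06,"rx": 0,"ry": 0,"rz": 0,"grip": 0},{"x": 0,"y": 0,"z": 0,"rx": 0,"ry": 0,"rz": 0,"grip": 0},{"x": 0,"y": 0,"z": 0,"rx": 0,"ry": 0,"rz": 0,"grip": 0}]'

```text
t: 31.98
tcp_pos: [0.5785, -0.1083, 0.0268]
eef_rot: [0.006, 1.0, 0.0, 0.001]
ft_force: [-7.2, 0.5, 29.5]
opening: -0.0004
grip_force: 12.9
```

The valve is at its stop, with 29 N and no further travel. I'll retreat to the w2 viewing pose and verify.

servo_tool --steps '[{"x": -0.04,"y": 0,"z": 0.7,"rx": 0,"ry": 0,"rz": 0,"grip": 0},{"x": -0.04,"y": 0,"z": 1,"rx": 0,"ry": 0,"rz": 0,"grip": 0},{"x": 0,"y": 0,"z": 1,"rx": 0,"ry": 0,"rz": 0,"grip": 0},{"x": 0,"y": 0,"z": 1,"rx": 0,"ry": 0,"rz": 0,"grip": 0},{"x": 0,"y": 0,"z": 1,"rx": 0,"ry": 0,"rz": 0,"grip": 0},{"x": 0,"y": 0.3,"z": 1,"rx": 0,"ry": 0,"rz": 0,"grip": 1},{"x": 0,"y": 0.4,"z": 1,"rx": 0,"ry": 0,"rz": 0,"grip": 1},{"x": 0,"y": 0.4,"z": 0.5,"rx": 0,"ry": 0,"rz": 0,"grip": 1},{"x": 0,"y": 0,"z": 0,"rx": 0,"ry": 0,"rz": 0,"grip": 1},{"x": 0,"y": 0,"z": 0,"rx": 0,"ry": 0,"rz": 0,"grip": 1},{"x": 0,"y": 0,"z": 0,"rx": 0,"ry": 0,"rz": 0,"grip": 1}]'

```text
t: 33.35
tcp_pos: [0.5726, -0.0536, 0.3823]
eef_rot: [0.006, 1.0, -0.0, -0.001]
ft_force: [0.5, 0.7, 0.2]
opening: 0.0854
grip_force: 0.0
```

```bash
python3 gap.py | grep -v start; python3 - <<'E'
from gap import *
from blk import rect
c=L("cl.npy")
print("seat front expected",proj(c,[.5566,.067,.157]))
for nm,z in(("level low",.181),("level top",.231)): print(nm,[proj(c,[.6625,y,z]).round(1) for y in(-.35,-.1,.05,.09,.11)])
f,cc,o=rect(.181)
for k in o: print(k)
print(lm(f,"valve_arm"),proj(cc,[.577,-.1595+.052*np.cos(.59),.013]))
print("near end exp",proj(cc,[.6167,.066,.157]),proj(cc,[.6167,.066,.181]))
import glob
n=sorted(glob.glob("pics/g*.png"),key=lambda s:int(s[6:-4]))[-1]
for c0 in(335,350,365,380,395):
    g,d=edge(cv2.imread(n),c0); print(c0,[(int(i)+1,int(d[i])) for i in range(110,300) if abs(d[i])>12 and abs(d[i])==abs(d[max(0,i-3):i+4]).max()])
E
```

```text
33.35 [ 0.57258373 -0.05355552  0.3822838 ]
now 30 [(230, -22), (236, -44), (250, 34), (259, 24), (275, 22), (289, -23), (315, -59)]
now 60 [(200, 18), (230, -19), (237, -44), (250, 31), (259, 25), (275, 23), (289, -26), (322, -58)]
now 250 [(213, -21), (233, -15), (239, -36), (252, 40), (261, 66), (277, 40), (291, -26)]
now 270 [(233, -14), (238, -34), (252, 39), (261, 58), (277, 38), (291, -29), (316, -44), (325, 14)]
now 290 [(252, 36), (261, 64), (278, 44), (291, -31)]
now 335 [(201, 25), (239, -53), (253, 33), (262, 49), (278, 37), (292, -24)]
now 380 [(201, 50), (240, -64), (253, 36), (264, -52)]
now 395 [(234, -22), (240, -78), (253, 33), (262, 53), (276, -31), (284, -30), (304, -38)]
seat front expected [362.06051924 141.69242499]
level low [array([ -8.3, 243. ]), array([212.2, 240.5]), array([345.1, 239. ]), array([380.6, 238.6]), array([398.3, 238.4])]
level top [array([-46.3, 266.7]), array([206.4, 263.9]), array([358.8, 262.2]), array([399.6, 261.8]), array([420. , 261.5])]
(0.59, array([636.6,  61.8]), array([66.4, 52.6]), 'yaw', 1.558, array([145.,  99.,  62.]), array([327, 195], dtype=int32), array([388, 239], dtype=int32))
[([211.3, 140.7], 0.74)] [211.16931607 139.76616257]
near end exp [356.20140818 193.30590894] [362.90169559 200.4949243 ]
335 [(140, -58), (194, -79), (201, 25), (239, -53), (253, 33), (262, 49), (278, 37), (292, -24)]
350 [(140, -54), (194, -80), (201, 46), (240, -60), (298, 15)]
365 [(141, -42), (194, -84), (201, 51), (240, -57), (252, 34), (266, -12), (271, -12)]
380 [(141, -39), (195, -70), (201, 50), (240, -64), (253, 36), (264, -52), (275, 12), (296, -13)]
395 [(143, 40), (234, -22), (240, -78), (253, 33), (262, 53), (276, -31), (284, -30), (289, 12)]
```

Everything matches:
- **Wing:** edges at rows 240 and 262, where a level wing on the block is predicted at 239 and 262.
- **Block:** near end at rows 194 and 201, predicted 193 and 200.5.
- **Valve:** arm at its fully open position.

```bash
python3 -c "
from workcell import ticket
print(ticket.sign_off())"
```

```text
the job is handed in; nothing more can be done
None
```

The job is handed in at about 34 s of the 69 s allowed: the wing rests level on the thick block, the block is home against the stop, the valve is fully open, and I touched nothing else on the bench; five strokes raised the wing to about 38 mm above the seat, more than the 27 mm needed.

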